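Pack the chromatography columns and lock the carousel

ROBOT

A 6-joint arm with a two-finger parallel gripper is mounted at the origin on a cart in front of the work surface, level with it; the furniture and walls round the work are solid. World frame = base frame: x ahead of the robot, y to its left, z up, the work surface at z = 0. Lengths are in m, angles in degrees, forces in N, time in s.
With the tool pointing down it reaches from about 0.375 to 0.9 m from the base axis. Payload 3.1 kg.
Tool frame: the origin (TCP) lies midway between the tips of the shut fingers; the grasp point (between the pads) lies 19 mm behind it; z points along the fingers, y is the line along which they close (so a half turn about z gives the same grasp; the last joint's range is limited). The gripper opens to 87 mm and grips with 3 to 60 N. Pads are 19 mm wide; open, the fingers measure 117 mm over their backs; the gripper's body (75 mm by 190 mm) begins 51 mm behind the grasp point.
Start: joints at [-87.405, 30.224, 82.088, -0, 67.689, -10.227], TCP at [0.139, -0.609, 0.223] pointing down, gripper open.
Joint ranges: [-176.69, 176.69], [-43.24, 126.21], [12.49, 139.97], [-82, 262], [0, 151.66], [-163.58, 163.58]. Speed limits (degrees/s): [159.86, 159.86, 180, 180, 180, 180].

INTERFACE

Orientations are given as a 3x3 rotation matrix whose columns are the frame's x, y, z axes.
In Python, from rig import read_state, capture, camera_info, hand_in gives the robot as it stands.
- The arm moves only by the tool drive_tool, never from a script. Its argument "motion" is a list of rows, each a list of 2 entries, a list of its own where there are three numbers: the shift along the tool's x, y, z in mm, then the turn, a rotation vector about the tool's x, y, z in rad. A call has 1 to 5 rows; each row shifts and turns the commanded pose from where the row before left it, along the tool's axes as they then stand; what a row does not reach is not made up. A row lasts 1/10 s, in which the tool goes at most 50 mm and 8.59 degrees, less where a joint would pass 70% of its speed; a pose out of reach is approached as far as the arm can. A call is refused whole if a number of a shift passes 50 or a number of a turn 0.15, either way. A call with a gripper value outside its range is refused whole. "gripper" is the opening, from 0 (shut) to 1 (fully open), set as the call begins (left out, the last holds). The fingers move at their own pace and stop on an object; the grip force is fixed at half the most. Time passes only in rows, so rows that do not move let the fingers close. It gives the time, the measured TCP pose, the force, the opening and the grip force at its end, in the units of the state.
- read_state(): the state, without advancing time (a new reading comes with each control period).
- capture(name): name is "scene" or "top" or "wrist"; returns the picture (384x512x3 uint8, red, green, blue); there is no depth.
- camera_info(name): a dict with "fovy" (degrees; the focal length in pixels is half the picture's height over the tangent of half this angle, whatever the lens; pixels are square), "cx", "cy" (the principal point, pixels), "xyz" and "orientation" of the camera in the world; the wrist camera has in their place "T_tool_cam" (4x4, takes a point from camera to tool coordinates, whose origin is the TCP and whose axes are the flange's). Camera axes: x right, y down, z forward; pixel columns grow to the right and rows downward; lengths in m; the calibration is good to about 2 mm. A picture is of the moment at which its call begins: read the wrist's pose just before it. camera_info takes no time and is no camera call.
- hand_in(): hands the job in; it is judged then, once.
The state is a dict: "time_s": time; "joint_positions": joint angles; "qvel": joint speeds; "tau": joint torques, N m; "position": TCP position; "tcp_rot": TCP orientation; "force": force on the tool from outside, world axes, zero at the start; "moment": the same for the moment, N m; "opening": opening from 0.0 (shut) to 1.0 (fully open); "grasp_force": force on a finger pad.
Only numpy, scipy, OpenCV 4.12 (cv2) and the standard library are available. Lean on these libraries where they do the work, as an engineer would, in place of code of your own. Each camera call takes 0.05 s, during which the arm holds its last target. There are 200 camera calls.

TASK

Turn the column carousel (it has a bar knob on top) to bring each tall column in turn to the gap in the keeper ring, and lower each of them gently, fully home, into a free bore of the white rack; leave the short guard column in the carousel. When the last tall column is packed, turn the carousel until the hole in its tab stands under the hole in the stand's ear and put the lock pin down through both, right to its collar. Leave the beakers and the flat grey box where they are.

Things in the scene. Friction and masses are not known exactly. Their poses are not given: they have to be found in the camera images.
- stand: fixed grey carousel stand, base 310 mm round; origin: centre of underside, on the rotor's axis, z up; front = its -x. A steel keeper ring (10 mm bar, 75 mm from the axis, 167 to 177 mm up) runs over the cups but for a gap 48 degrees either side of the front: only there can a tall column be drawn straight up. Ring posts 146 mm from the axis at 0, 100, 305 degrees (anticlockwise from +x).
- ear_hole (a point): centre of the through hole (14.5 mm wide) in the stand's fixed aluminium ear, on its top face 60 mm above the worktop, 117 mm from the axis at 252 degrees in the stand's frame; the ear is 10 mm thick and the pin's collar comes to rest on it. The rotor's tab passes beneath it.
- rotor: rotor: aluminium disc with five upright grey cups, turning either way without end about the z axis of its origin (on the worktop, at the stand's origin); friction 0.08 N m keeps it where it is left. Cups at 0, 72, 144, 216, 288 degrees in its frame, 75 mm from the axis, 26.6 mm bore, 45 mm deep, floor 40 mm, rim 85 mm above the worktop.
- knob_grip (a point): centre of the black bar knob on the rotor's axis, 153 mm above the worktop; the bar is 50 mm long (along the rotor's x axis), 16 mm wide and 38 mm high, its top 172 mm up. Grip it across its 16 mm width from above and turn it to turn the rotor.
- tab_hole (a point): centre of the through hole (16 mm wide) in the aluminium tab that sticks out of the rotor disc between two cups, on its top face 40 mm above the worktop, 117 mm from the axis at 108 degrees in the rotor's frame; tab 10 mm thick. It must stand under ear_hole for locking; the pin's taper pulls in an error of about 3 mm.
- lock_pin: loose upright steel lock pin, 185 mm long; origin at its lower tip, z up to the handle. Shaft 12 mm thick, lowest 10 mm tapered to 5 mm; collar 26 mm wide, 46 to 52 mm above the tip; black round handle 18 mm thick, 90 to 185 mm above the tip. Starts standing in pin_block, tip 9 mm above the worktop; fully home in the carousel the tip is 14 mm above the worktop.
- pin_block: loose aluminium block 70 x 70 x 55 mm, 0.6 kg, in which the pin stands at the start; origin at the centre of its underside; the hole is in its middle, 50 mm deep and 16 mm wide.
- rack: loose white transport rack for columns, 136 x 136 x 78 mm high, 1.6 kg, with four round upright bores in a square, 66 mm apart; origin at the centre of its underside, z up.
- bore_1 (a point): centre of the floor of bore 1 of the rack, 8 mm above the rack's underside, at x = -33, y = 33 mm of the rack; the bore is 27 mm wide and 70 mm deep with a 3 mm bevel at the mouth, straight up from here.
- bore_2 (a point): centre of the floor of bore 2 of the rack, 8 mm above the rack's underside, at x = -33, y = -33 mm of the rack; the bore is 27 mm wide and 70 mm deep with a 3 mm bevel at the mouth, straight up from here.
- bore_3 (a point): centre of the floor of bore 3 of the rack, 8 mm above the rack's underside, at x = 33, y = 33 mm of the rack; the bore is 27 mm wide and 70 mm deep with a 3 mm bevel at the mouth, straight up from here.
- bore_4 (a point): centre of the floor of bore 4 of the rack, 8 mm above the rack's underside, at x = 33, y = -33 mm of the rack; the bore is 27 mm wide and 70 mm deep with a 3 mm bevel at the mouth, straight up from here.
- column_1: tall steel column, a round rod 24 mm thick and 120 mm long with grooved ends, its foot bevelled 3 mm; 0.13 kg; origin at the centre of its foot, z up. It starts upright in one of the five cups (top 160 mm up); of the four tall columns, three or four are present (no pose from the start: absent).
- column_2: tall steel column, a round rod 24 mm thick and 120 mm long with grooved ends, its foot bevelled 3 mm; 0.13 kg; origin at the centre of its foot, z up. It starts upright in one of the five cups (top 160 mm up); of the four tall columns, three or four are present (no pose from the start: absent).
- column_3: tall steel column, a round rod 24 mm thick and 120 mm long with grooved ends, its foot bevelled 3 mm; 0.13 kg; origin at the centre of its foot, z up. It starts upright in one of the five cups (top 160 mm up); of the four tall columns, three or four are present (no pose from the start: absent).
- column_4: tall steel column, a round rod 24 mm thick and 120 mm long with grooved ends, its foot bevelled 3 mm; 0.13 kg; origin at the centre of its foot, z up. It starts upright in one of the five cups (top 160 mm up); of the four tall columns, three or four are present (no pose from the start: absent).
- guard_column: short steel guard column, 24 mm thick and 80 mm long, otherwise like the tall ones; origin at the centre of its foot, z up; starts in one of the cups (top 120 mm up) and stays there.
- beaker_a: clear beaker 54 mm wide, 70 mm high, a bystander; origin under its centre.
- beaker_b: clear beaker 45 mm wide, 60 mm high, a bystander; origin under its centre.
- seal_tin: grey flat box 49 x 69 x 20 mm, a bystander; origin under its centre.

How it is judged (in metres and radians):
On the way, in this order (a step that is already met when the one before it is completed fails the run):
1. every tall column present stands fully home in a bore of the rack (((distance between column_1 and bore_1 below 0.006 m and angle between the z axis of column_1 and the z axis of rack, either way round below 0.08 rad) or (distance between column_1 and bore_2 below 0.006 m and angle between the z axis of column_1 and the z axis of rack, either way round below 0.08 rad) or (distance between column_1 and bore_3 below 0.006 m and angle between the z axis of column_1 and the z axis of rack, either way round below 0.08 rad) or (distance between column_1 and bore_4 below 0.006 m and angle between the z axis of column_1 and the z axis of rack, either way round below 0.08 rad)) and ((distance between column_2 and bore_1 below 0.006 m and angle between the z axis of column_2 and the z axis of rack, either way round below 0.08 rad) or (distance between column_2 and bore_2 below 0.006 m and angle between the z axis of column_2 and the z axis of rack, either way round below 0.08 rad) or (distance between column_2 and bore_3 below 0.006 m and angle between the z axis of column_2 and the z axis of rack, either way round below 0.08 rad) or (distance between column_2 and bore_4 below 0.006 m and angle between the z axis of column_2 and the z axis of rack, either way round below 0.08 rad)) and ((distance between column_3 and bore_1 below 0.006 m and angle between the z axis of column_3 and the z axis of rack, either way round below 0.08 rad) or (distance between column_3 and bore_2 below 0.006 m and angle between the z axis of column_3 and the z axis of rack, either way round below 0.08 rad) or (distance between column_3 and bore_3 below 0.006 m and angle between the z axis of column_3 and the z axis of rack, either way round below 0.08 rad) or (distance between column_3 and bore_4 below 0.006 m and angle between the z axis of column_3 and the z axis of rack, either way round below 0.08 rad)) and ((distance between column_4 and bore_1 below 0.006 m and angle between the z axis of column_4 and the z axis of rack, either way round below 0.08 rad) or (distance between column_4 and bore_2 below 0.006 m and angle between the z axis of column_4 and the z axis of rack, either way round below 0.08 rad) or (distance between column_4 and bore_3 below 0.006 m and angle between the z axis of column_4 and the z axis of rack, either way round below 0.08 rad) or (distance between column_4 and bore_4 below 0.006 m and angle between the z axis of column_4 and the z axis of rack, either way round below 0.08 rad)) and angle between rack's own z axis and vertical below 0.06 rad and height (world z) of rack below 0.01 m), for 0.2 s.
2. the lock pin is fully home through ear and tab (horizontal distance between lock_pin and tab_hole below 0.006 m and horizontal distance between lock_pin and ear_hole below 0.005 m and height (world z) of lock_pin between 0.008 and 0.019 m and angle between lock_pin's own z axis and vertical below 0.12 rad and linear speed of lock_pin below 0.03 m/s), for 0.2 s.
At the end, for the whole second after the job is handed in: Present tall columns stand in rack bores, feet within 6 mm of the floor centre, within 0.08 rad of the bore; rack level; guard in a cup; pin upright (0.12 rad), tip within 5 mm of the ear hole's axis, 6 mm of the tab hole's, 8 to 19 mm above the worktop; all at rest (all of step 1 and all of step 2 and linear speed of each of column_1, column_2, column_3, column_4 below 0.03 m/s and horizontal distance between guard_column and rotor below 0.085 m and z of guard_column in the frame of rotor between 0.03 and 0.055 m and angle between guard_column's own z axis and vertical below 0.15 rad); the robot touches nothing.
It fails at once if the guard column is taken out of the carousel (height (world z) of guard_column above 0.075 m).
It fails at once if a tall column is dropped into a bore instead of being lowered (faster than 0.6 m/s inside a bore) ((horizontal distance between column_1 and bore_1 below 0.006 m and height (world z) of column_1 below 0.07 m and linear speed of column_1 above 0.6 m/s) or (horizontal distance between column_1 and bore_2 below 0.006 m and height (world z) of column_1 below 0.07 m and linear speed of column_1 above 0.6 m/s) or (horizontal distance between column_1 and bore_3 below 0.006 m and height (world z) of column_1 below 0.07 m and linear speed of column_1 above 0.6 m/s) or (horizontal distance between column_1 and bore_4 below 0.006 m and height (world z) of column_1 below 0.07 m and linear speed of column_1 above 0.6 m/s) or (horizontal distance between column_2 and bore_1 below 0.006 m and height (world z) of column_2 below 0.07 m and linear speed of column_2 above 0.6 m/s) or (horizontal distance between column_2 and bore_2 below 0.006 m and height (world z) of column_2 below 0.07 m and linear speed of column_2 above 0.6 m/s) or (horizontal distance between column_2 and bore_3 below 0.006 m and height (world z) of column_2 below 0.07 m and linear speed of column_2 above 0.6 m/s) or (horizontal distance between column_2 and bore_4 below 0.006 m and height (world z) of column_2 below 0.07 m and linear speed of column_2 above 0.6 m/s) or (horizontal distance between column_3 and bore_1 below 0.006 m and height (world z) of column_3 below 0.07 m and linear speed of column_3 above 0.6 m/s) or (horizontal distance between column_3 and bore_2 below 0.006 m and height (world z) of column_3 below 0.07 m and linear speed of column_3 above 0.6 m/s) or (horizontal distance between column_3 and bore_3 below 0.006 m and height (world z) of column_3 below 0.07 m and linear speed of column_3 above 0.6 m/s) or (horizontal distance between column_3 and bore_4 below 0.006 m and height (world z) of column_3 below 0.07 m and linear speed of column_3 above 0.6 m/s) or (horizontal distance between column_4 and bore_1 below 0.006 m and height (world z) of column_4 below 0.07 m and linear speed of column_4 above 0.6 m/s) or (horizontal distance between column_4 and bore_2 below 0.006 m and height (world z) of column_4 below 0.07 m and linear speed of column_4 above 0.6 m/s) or (horizontal distance between column_4 and bore_3 below 0.006 m and height (world z) of column_4 below 0.07 m and linear speed of column_4 above 0.6 m/s) or (horizontal distance between column_4 and bore_4 below 0.006 m and height (world z) of column_4 below 0.07 m and linear speed of column_4 above 0.6 m/s)).
It fails at once if a bystander (either beaker or the flat grey box) is pushed more than 30 mm (distance of any of beaker_a, beaker_b, seal_tin from where it was at the start of the episode above 0.03 m).
Of column_1, column_2, column_3, column_4 only 3 to 4 are there at a start; the rules pass over those that are not, and their reading is None.
At some moment in a run one of rack, pin_block may be knocked a few centimetres aside while the robot is not near it.
It also fails if it takes over 210 s, if anything falls off the work surface, if the arm or the gripper's body presses on something with over 40 N, if the wrist force passes 120 N, or if a joint passes its speed limit or range.

## Working session

There is one attempt and no reset: what is moved stays moved. The work goes in short steps, Python scripts to look and compute and a tool call to move; the robot and the scene stay as the last step left them, time stands still between calls to the robot, and variables do not carry over. Pictures are saved under pics/ and viewed, at most 17 in all, crops included, and the job is handed in when it is done.

Besides the shell and the picture viewer there is one more tool, called after ">>>" in YAML: its name, and indented under it one key for each argument. drive_tool: Moves the arm, as the interface text tells. Its arguments: {"type":"object","properties":{"motion":{"type":"array","items":{"type":"array"}},"gripper":{"type":"number"}},"required":["motion"]}

```bash
mkdir -p pics; ls
python3 - <<'E'
from rig import *
import cv2
for n in("scene","top"):
    cv2.imwrite(f"pics/{n}0.png",cv2.resize(capture(n),None,fx=1.5,fy=1.5,interpolation=cv2.INTER_CUBIC)[:,:,::-1]);print(camera_info(n))
print(camera_info("wrist"));print(read_state())
E
```

```text
pics
{'fovy': 51.867991916171206, 'cx': 259.45039497650305, 'cy': 190.67657536756556, 'xyz': array([-0.06841086,  0.78336037,  0.95804611]), 'orientation': array([[-0.77741231, -0.4185802 ,  0.46948984],
       [-0.62875904,  0.49687615, -0.59814393],
       [ 0.0170929 , -0.76020043, -0.64946373]])}
{'fovy': 51.7350497984257, 'cx': 261.0040699315485, 'cy': 194.03092862102133, 'xyz': array([0.3688659 , 0.03158123, 1.31320366]), 'orientation': array([[ 0.00233904, -0.98680442,  0.16189985],
       [-0.99955959, -0.00709667, -0.02881419],
       [ 0.02958292, -0.16176115, -0.98638643]])}
{'fovy': 68.92954812621653, 'cx': 256.5249571272496, 'cy': 196.13347155068772, 'T_tool_cam': array([[ 7.85778431e-04, -9.60151212e-01, -2.79479931e-01,
         7.77821227e-02],
       [ 9.99998664e-01,  1.15499256e-03, -1.15639834e-03,
        -2.15818306e-03],
       [ 1.43311451e-03, -2.79478649e-01,  9.60150837e-01,
        -1.62210081e-01],
       [ 0.00000000e+00,  0.00000000e+00,  0.00000000e+00,
         1.00000000e+00]])}
{'time_s': 0.1, 'joint_positions': array([-8.74030381e+01,  3.02755025e+01,  8.21482836e+01, -1.39836078e-03,
        6.76896662e+01, -1.02282992e+01]), 'qvel': array([ 0.02506859, -0.16068742, -0.16503395, -0.01468425,  0.08084603,
       -0.07418831]), 'tau': array([ 2.16507301e-04, -4.40986204e+01, -1.77150947e+01,  6.35189423e-02,
        5.33880189e-02, -4.51941708e-05]), 'position': array([ 0.13871754, -0.60873896,  0.22165374]), 'tcp_rot': array([[ 9.75049538e-01,  2.21987356e-01, -1.12274903e-04],
       [ 2.21987140e-01, -9.75047589e-01,  1.97705937e-03],
       [ 3.29408807e-04, -1.95265441e-03, -9.99998039e-01]]), 'force': array([-0.47455231,  0.49178742,  0.02153279]), 'moment': array([-0.01238538, -0.0097676 , -0.04911284]), 'grasp_force': 0.0, 'opening': 0.9989613374356026}
```

View pics/scene0.png

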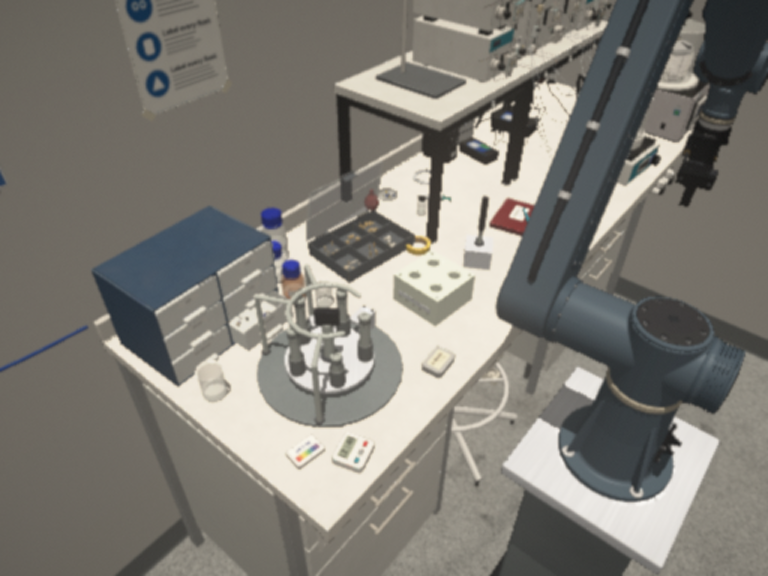

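View pics/top0.png

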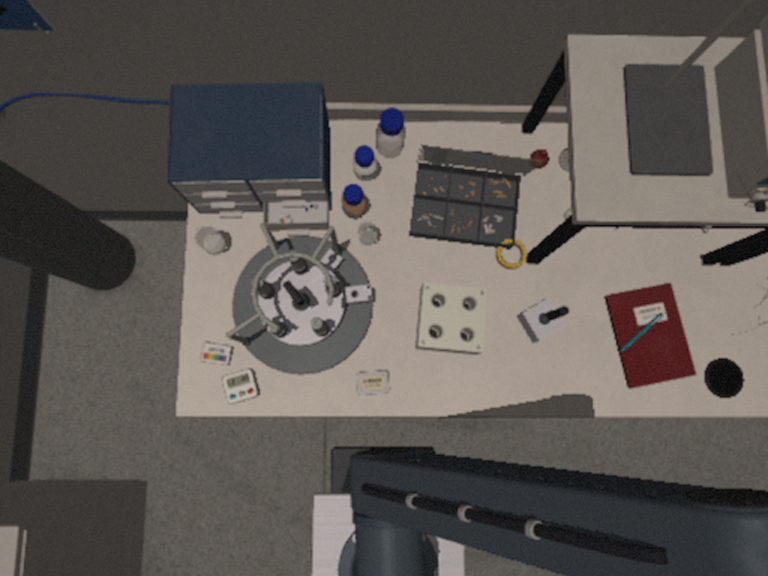

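The scene picture shows the stand at about (330,365), the rack at (433,287) and the pin block at (480,250). In the top picture they are at (303,300), (452,318) and (545,318), and the gap faces roughly right and down. I'll enlarge the carousel, rack and block.

```bash
cat > h.py <<'E'
import numpy as np, cv2
from rig import *
def cam(n, st=None):
    c=camera_info(n); f=192/np.tan(np.radians(c['fovy'])/2)
    if n=='wrist':
        T=np.eye(4);T[:3,:3]=st['tcp_rot'];T[:3,3]=st['position'];T=T@c['T_tool_cam'];R,p=T[:3,:3],T[:3,3]
    else: R,p=np.array(c['orientation']),np.array(c['xyz'])
    return f,c['cx'],c['cy'],R,p
def back(C,uv,z):
    f,cx,cy,R,p=C; d=R@np.array([(uv[0]-cx)/f,(uv[1]-cy)/f,1]); return p+d*(z-p[2])/d[2]
def proj(C,P):
    f,cx,cy,R,p=C; q=(np.atleast_2d(P)-p)@R; return np.c_[cx+f*q[:,0]/q[:,2],cy+f*q[:,1]/q[:,2]]
def save(img,name,x0,y0,x1,y1,k):
    cv2.imwrite('pics/'+name,cv2.resize(img[y0:y1,x0:x1],None,fx=k,fy=k,interpolation=cv2.INTER_CUBIC)[:,:,::-1])
E
python3 - <<'E'
from h import *
im=capture("top"); save(im,"t1.png",145,135,275,265,4.6); save(im,"t2.png",270,180,400,245,6)
C=cam("top")
print(back(C,(202,201),0),back(C,(301,212),.078),back(C,(362,214),.055))
E
```

```text
[0.55942047 0.19017832 0.        ] [ 0.51517961 -0.13061696  0.078     ] [ 0.5125745  -0.33059987  0.055     ]
```

View pics/t1.png

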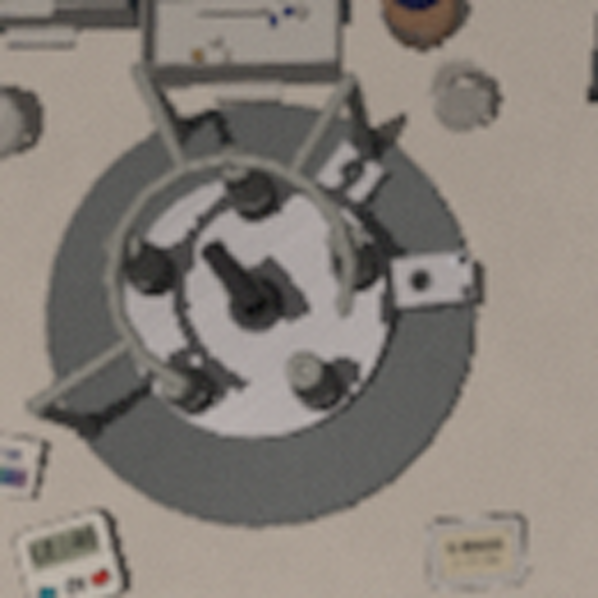

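View pics/t2.png

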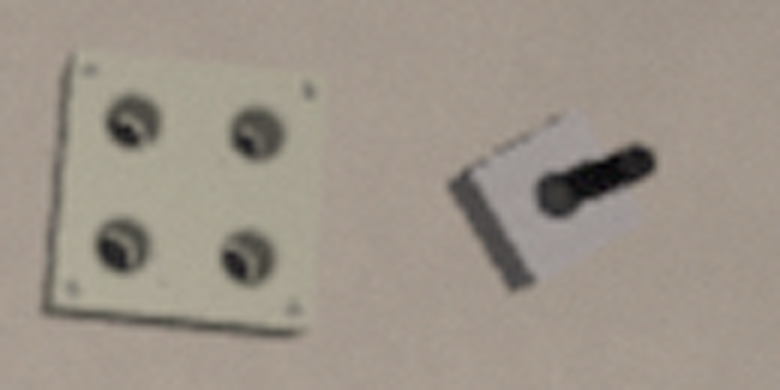

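The tab hole is at crop (350,170) and the ear hole at (422,280). The stand's front points about 200° in world, and the pin block is turned about 25°. Next I'll make a move planner and bring the wrist camera over the carousel.

```bash
cat >> h.py <<'E'
def yaw_of(R): return np.degrees(np.arctan2(R[1,0],R[0,0]))
def plan(segs):
    """segs: list of (xyz target, tool-x yaw deg, rows); prints rows in tool axes (tool z down)"""
    s=read_state(); p=np.array(s['position']); y=np.radians(yaw_of(s['tcp_rot']))
    # level the tool in the first row
    z=s['tcp_rot'][:,2]; tilt=s['tcp_rot'].T@np.cross(z,[0,0,-1])
    print('at',s['time_s'],p.round(4),np.degrees(y).round(2),'tilt',tilt.round(4),'F',s['force'].round(1),'op',round(s['opening'],3),'gf',round(s['grasp_force'],1))
    for t,yt,n in segs:
        d=(np.array(t)-p)/n; w=(np.radians(yt)-y); w=(w+np.pi)%(2*np.pi)-np.pi; w/=n
        out=[]
        for i in range(n):
            sh=np.array([d[0]*np.cos(y)+d[1]*np.sin(y), d[0]*np.sin(y)-d[1]*np.cos(y), -d[2]])*1e3
            out.append([[round(float(a),1)+0 for a in sh],[0,0,round(float(-w),4)+0]]); y+=w
        p=np.array(t)
        for i in range(0,n,5): print(str(out[i:i+5]).replace(' ',''))
        print('--')
E
python3 - <<'E'
from h import *
plan([((.46,.17,.33),0,25)])
E
```

```text
at 0.15 [ 0.1387 -0.6088  0.2218] 12.82 tilt [-0.0017 -0.0003 -0.    ] F [-0.  1. -0.] op 1.0 gf 0.0
[[[19.4,-27.5,-4.3],[0,0,0.009]],[[19.2,-27.7,-4.3],[0,0,0.009]],[[18.9,-27.9,-4.3],[0,0,0.009]],[[18.7,-28.0,-4.3],[0,0,0.009]],[[18.4,-28.2,-4.3],[0,0,0.009]]]
[[[18.2,-28.4,-4.3],[0,0,0.009]],[[17.9,-28.5,-4.3],[0,0,0.009]],[[17.7,-28.7,-4.3],[0,0,0.009]],[[17.4,-28.8,-4.3],[0,0,0.009]],[[17.2,-29.0,-4.3],[0,0,0.009]]]
[[[16.9,-29.2,-4.3],[0,0,0.009]],[[16.6,-29.3,-4.3],[0,0,0.009]],[[16.4,-29.5,-4.3],[0,0,0.009]],[[16.1,-29.6,-4.3],[0,0,0.009]],[[15.9,-29.7,-4.3],[0,0,0.009]]]
[[[15.6,-29.9,-4.3],[0,0,0.009]],[[15.3,-30.0,-4.3],[0,0,0.009]],[[15.0,-30.2,-4.3],[0,0,0.009]],[[14.8,-30.3,-4.3],[0,0,0.009]],[[14.5,-30.4,-4.3],[0,0,0.009]]]
[[[14.2,-30.5,-4.3],[0,0,0.009]],[[14.0,-30.7,-4.3],[0,0,0.009]],[[13.7,-30.8,-4.3],[0,0,0.009]],[[13.4,-30.9,-4.3],[0,0,0.009]],[[13.1,-31.0,-4.3],[0,0,0.009]]]
--
```

>>> drive_tool:
  motion:
    - [[19,-28,-4],[0,0,0.009]]
    - [[19,-28,-4],[0,0,0.009]]
    - [[19,-28,-4],[0,0,0.009]]
    - [[19,-28,-4],[0,0,0.009]]
    - [[18,-28,-4],[0,0,0.009]]

```text
time_s: 0.65
position: [0.2025, -0.4515, 0.2424]
tcp_rot: [[0.984, 0.177, 0.0], [0.177, -0.984, 0.001], [0.0, -0.001, -1.0]]
force: [0.4, -0.6, 0.3]
opening: 0.998
grasp_force: 0.0
```

>>> drive_tool:
  motion:
    - [[18,-28,-4],[0,0,0.009]]
    - [[18,-28,-4],[0,0,0.009]]
    - [[18,-29,-4],[0,0,0.009]]
    - [[17,-29,-4],[0,0,0.009]]
    - [[17,-29,-4],[0,0,0.009]]

```text
time_s: 1.15
position: [0.2663, -0.2964, 0.2626]
tcp_rot: [[0.991, 0.133, -0.0], [0.133, -0.991, 0.0], [0.0, -0.0, -1.0]]
force: [0.5, -0.0, -0.3]
opening: 1.001
grasp_force: 0.0
```

>>> drive_tool:
  motion:
    - [[17,-29,-4],[0,0,0.009]]
    - [[17,-29,-4],[0,0,0.009]]
    - [[16,-29,-4],[0,0,0.009]]
    - [[16,-30,-4],[0,0,0.009]]
    - [[16,-30,-4],[0,0,0.009]]

```text
time_s: 1.65
position: [0.3307, -0.1409, 0.2827]
tcp_rot: [[0.996, 0.088, 0.0], [0.088, -0.996, -0.0], [0.0, 0.0, -1.0]]
force: [-0.2, -0.6, 0.4]
opening: 0.999
grasp_force: 0.0
```

>>> drive_tool:
  motion:
    - [[16,-30,-4],[0,0,0.009]]
    - [[15,-30,-4],[0,0,0.009]]
    - [[15,-30,-4],[0,0,0.009]]
    - [[15,-30,-4],[0,0,0.009]]
    - [[15,-30,-4],[0,0,0.009]]

```text
time_s: 2.15
position: [0.3959, 0.0141, 0.3027]
tcp_rot: [[0.999, 0.044, -0.0], [0.044, -0.999, -0.0], [-0.0, 0.0, -1.0]]
force: [0.7, -0.0, -0.3]
opening: 0.997
grasp_force: 0.0
```

>>> drive_tool:
  motion:
    - [[14,-31,-4],[0,0,0.009]]
    - [[14,-31,-4],[0,0,0.009]]
    - [[14,-31,-4],[0,0,0.009]]
    - [[13,-31,-4],[0,0,0.009]]
    - [[13,-31,-4],[0,0,0.009]]

```text
time_s: 2.65
position: [0.4598, 0.1708, 0.3225]
tcp_rot: [[1.0, -0.001, -0.001], [-0.001, -1.0, -0.0], [-0.001, 0.0, -1.0]]
force: [0.5, 0.2, -0.2]
opening: 1.0
grasp_force: 0.0
```

Run:
```python
import re
s=open('h.py').read()
a=s.index('    for t,yt,n in segs:')
s=s[:a]+'''    for t,yt,n in segs:
        w=(np.radians(yt)-y+np.pi)%(2*np.pi)-np.pi
        if abs(w)>1e-3: k=int(np.ceil(abs(w)/.14)); print('turn',round(-w,3),'=',k,'x',round(-w/k,4))
        y+=w; d=np.array(t)-p; p=np.array(t)
        sh=np.array([d[0]*np.cos(y)+d[1]*np.sin(y), d[0]*np.sin(y)-d[1]*np.cos(y), -d[2]])*1e3
        print('shift',sh.round(1),'=',n,'x',(sh/n).round(2))
'''
open('h.py','w').write(s)
from h import *
st=read_state(); im=capture('wrist'); plan([]); np.save('w1.npy',im); np.save('w1s.npy',np.r_[st['position'],st['tcp_rot'].ravel()])
save(im,'w1.png',0,0,512,384,1.5)
```

```text
at 2.7 [0.4625 0.1749 0.3234] 0.03 tilt [-0.0049 -0.0041 -0.    ] F [2.4 2.5 0.6] op 1.002 gf 0.0
```

View pics/w1.png

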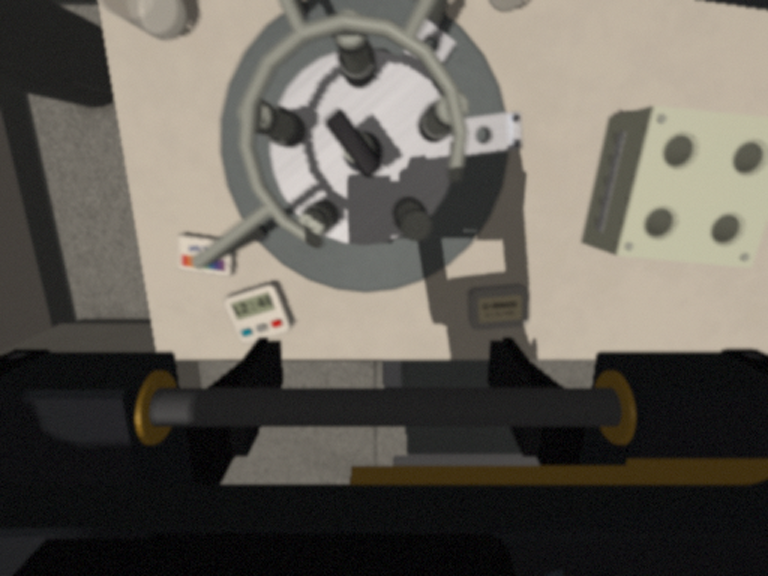

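The wrist view shows the knob at about (355,142), the ear hole at (484,134) and columns at (355,45), (270,120), (315,220), (410,215) and (440,115). I'll settle the arm slightly further back over the carousel and fit the model.

>>> drive_tool:
  motion:
    - [[20,0,0],[0.005,0.004,0]]
    - [[20,0,0],[0,0,0]]
    - [[0,0,0],[0,0,0]]
    - [[0,0,0],[0,0,0]]
    - [[0,0,0],[0,0,0]]

```text
time_s: 3.2
position: [0.4985, 0.1691, 0.3223]
tcp_rot: [[1.0, -0.001, 0.002], [-0.001, -1.0, 0.005], [0.002, -0.005, -1.0]]
force: [-0.1, 0.1, -0.1]
opening: 0.997
grasp_force: 0.0
```

Run:
```python
from h import *
st=read_state(); im=capture('wrist'); plan([]); np.save('w2.npy',im); import pickle; pickle.dump(st,open('w2.pkl','wb'))
save(im,'w2.png',130,0,360,230,2.6)
```

```text
at 3.25 [0.4986 0.1691 0.3225] -0.08 tilt [-0.005  -0.0028 -0.    ] F [0.6 0.5 0.2] op 0.995 gf 0.0
```

View pics/w2.png

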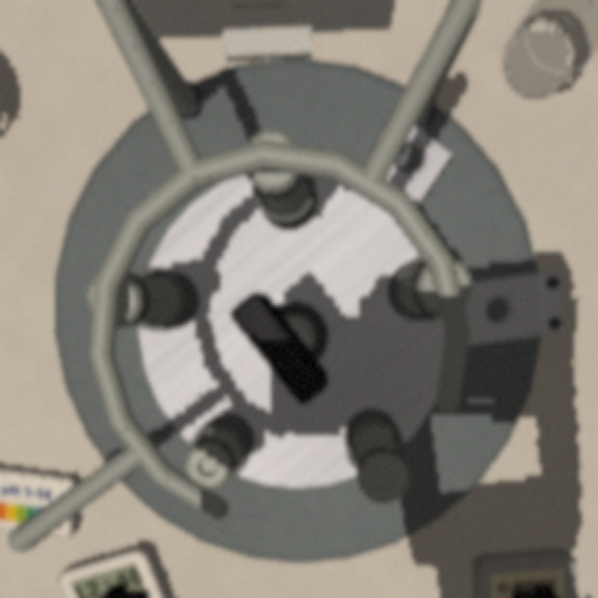

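The picture shows the lower-right column at (382,474), the lower-left one at (205,466), which looks shorter, the ear hole at (497,308), the tab hole at (410,160) and the knob centre at (279,347). Now the fit.

```bash
cat > fit.py <<'E'
from h import *
import pickle
from scipy.optimize import least_squares
st=pickle.load(open('w2.pkl','rb')); C=cam('wrist',st); Ct=cam('top')
def pol(r,a,z): return np.array([r*np.cos(a),r*np.sin(a),z])
R=np.radians
def pts(q):
    s=np.array([q[0],q[1],0]); Y,r=q[2],q[3]
    return np.array([s+pol(.117,Y+R(252),.06),s+pol(.117,r+R(108),.04),s+pol(0,0,.172),s+pol(.075,r,.16),s+pol(.075,r+R(144),.16),s+pol(.075,Y+R(132),.172),s+pol(.075,Y+R(228),.172)])
uv=np.array([(497,308),(410,160),(279,347),(382,474),(272,155),(215,508),(452,405)])/2.6+[130,0]
res=lambda q:(proj(C,pts(q))-uv)
s=least_squares(lambda q:res(q).ravel(),[.56,.19,R(20),R(-141)],loss='soft_l1')
q=s.x; print(q[:2],np.degrees(q[2:])); print(res(q).round(1))
for h in(.12,.16): print(h,((proj(C,[np.r_[q[:2],0]+pol(.075,q[3]+R(72*i),h) for i in range(5)])-[130,0])*2.6).round(0).tolist())
# top camera check: ear & base
uvt=np.array([(422,280),(255,300)])/4.6+[145,135]
print(back(Ct,uvt[0],.06),pts(q)[0],'wrist ear',back(C,uv[0],.06))
E
python3 fit.py
```

```text
[0.55609936 0.19379159] [  24.95425169 -142.4675854 ]
[[ 0.7  0.5]
 [ 0.3 -1.6]
 [-0.2  0.3]
 [ 0.2  1.8]
 [-0.   1.1]
 [ 0.3 -1. ]
 [-2.  -1.9]]
0.12 [[377.0, 460.0], [433.0, 287.0], [279.0, 174.0], [136.0, 296.0], [206.0, 464.0]]
0.16 [[382.0, 479.0], [445.0, 286.0], [272.0, 158.0], [112.0, 295.0], [191.0, 483.0]]
[0.56803838 0.07264396 0.06      ] [0.57026535 0.07765234 0.06      ] wrist ear [0.57094329 0.0787597  0.06      ]
```

Guard is at rotor index 4, and the tall columns are at 0 to 3. Column 0 already stands in the gap, so I'll pick it with the fingers along world y.

```bash
cat >> fit.py <<'E'
p=back(C,uv[3],.16); print('col0',p, 'model',pts(q)[3])
plan([((p[0],p[1],.32),0,2),((p[0],p[1],.121),0,5)])
E
python3 fit.py | tail -8
```

```text
0.12 [[377.0, 460.0], [433.0, 287.0], [279.0, 174.0], [136.0, 296.0], [206.0, 464.0]]
0.16 [[382.0, 479.0], [445.0, 286.0], [272.0, 158.0], [112.0, 295.0], [191.0, 483.0]]
[0.56803838 0.07264396 0.06      ] [0.57026535 0.07765234 0.06      ] wrist ear [0.57094329 0.0787597  0.06      ]
col0 [0.49876867 0.14833909 0.16      ] model [0.4966237  0.14810083 0.16      ]
at 3.25 [0.4986 0.1691 0.3225] -0.08 tilt [-0.005  -0.0028 -0.    ] F [0.6 0.5 0.2] op 0.995 gf 0.0
turn -0.001 = 1 x -0.0013
shift [ 0.1 20.8  2.5] = 2 x [ 0.07 10.4   1.25]
shift [  0.   0. 199.] = 5 x [ 0.   0.  39.8]
```

>>> drive_tool:
  motion:
    - [[-1,10,1],[-0.005,-0.003,0]]
    - [[0,11,1],[0,0,0]]
    - [[0,0,40],[0,0,0]]
    - [[0,0,40],[0,0,0]]
    - [[0,0,40],[0,0,0]]
  gripper: 0.5

```text
time_s: 3.75
position: [0.499, 0.1472, 0.2]
tcp_rot: [[1.0, -0.002, 0.003], [-0.002, -1.0, -0.0], [0.003, 0.0, -1.0]]
force: [0.7, -0.0, -1.3]
opening: 0.63
grasp_force: 0.0
```

>>> drive_tool:
  motion:
    - [[0,0,40],[0,0,0]]
    - [[0,0,30],[0,0,0]]
    - [[0,0,9],[0,0,0]]
    - [[0,0,0],[0,0,0]]
    - [[0,0,0],[0,0,0]]

```text
time_s: 4.25
position: [0.5001, 0.1481, 0.1228]
tcp_rot: [[1.0, -0.001, 0.004], [-0.001, -1.0, 0.0], [0.004, -0.0, -1.0]]
force: [-0.1, -0.9, 0.0]
opening: 0.5
grasp_force: 0.0
```

>>> drive_tool:
  motion:
    - [[0,0,0],[0,0,0]]
    - [[0,0,0],[0,0,0]]
    - [[0,0,0],[0,0,0]]
    - [[0,0,0],[0,0,0]]
    - [[0,0,0],[0,0,0]]
  gripper: 0

```text
time_s: 4.75
position: [0.4993, 0.1481, 0.1224]
tcp_rot: [[1.0, -0.001, 0.002], [-0.001, -1.0, -0.0], [0.002, 0.0, -1.0]]
force: [-0.9, -0.5, 6.1]
opening: 0.266
grasp_force: 29.9
```

>>> drive_tool:
  motion:
    - [[0,0,-20],[0,0,0]]
    - [[0,0,-35],[0,0,0]]
    - [[0,0,-40],[0,0,0]]
    - [[0,0,-40],[0,0,0]]
    - [[0,0,-25],[0,0,0]]

```text
time_s: 5.25
position: [0.4996, 0.1487, 0.2844]
tcp_rot: [[1.0, -0.001, 0.005], [-0.001, -1.0, 0.001], [0.005, -0.001, -1.0]]
force: [0.9, -0.0, -1.7]
opening: 0.272
grasp_force: 29.8
```

>>> drive_tool:
  motion:
    - [[-14,20,-4],[0,0,0]]
    - [[-14,40,-4],[0,0,0]]
    - [[-14,45,-4],[0,0,0]]
    - [[-14,45,-4],[0,0,0]]
    - [[-14,45,0],[0,0,0]]

```text
time_s: 5.75
position: [0.4279, -0.0477, 0.2978]
tcp_rot: [[1.0, -0.0, 0.002], [-0.0, -1.0, -0.0], [0.002, 0.0, -1.0]]
force: [0.3, -0.6, -1.9]
opening: 0.269
grasp_force: 29.8
```

>>> drive_tool:
  motion:
    - [[0,45,0],[0,0,0]]
    - [[0,30,0],[0,0,0]]
    - [[0,8,0],[0,0,0]]
    - [[0,0,0],[0,0,0]]
    - [[0,0,0],[0,0,0]]

```text
time_s: 6.25
position: [0.428, -0.1283, 0.2971]
tcp_rot: [[1.0, -0.001, -0.0], [-0.001, -1.0, 0.002], [-0.0, -0.002, -1.0]]
force: [-0.1, -0.4, -0.9]
opening: 0.269
grasp_force: 29.8
```

Run:
```python
from h import *
import pickle
st=read_state(); im=capture('wrist'); t=capture('top'); plan([]); pickle.dump((st,im,t),open('w3.pkl','wb'))
C=cam('wrist',st)
# rectified view at z=.078: 1 mm/px, x up
o=np.array([.60,-.02]); W=220
dst=np.float32([[0,0],[W,0],[W,W],[0,W]]); wp=[(o[0]-d[1]/1e3,o[1]-d[0]/1e3,.078) for d in dst]
H=cv2.getPerspectiveTransform(np.float32(proj(C,wp))*1,dst*2)
r=cv2.warpPerspective(im,H,(2*W,2*W))
cv2.imwrite('pics/w3.png',np.hstack([r[:,:,::-1],cv2.resize(im,None,fx=.68,fy=440/384)[:, :, ::-1]]))
```

```text
at 6.35 [ 0.4282 -0.128   0.2973] 0.04 tilt [-0.0011 -0.0003 -0.    ] F [ 0.8  0.2 -1.1] op 0.27 gf 29.8
```

View pics/w3.png

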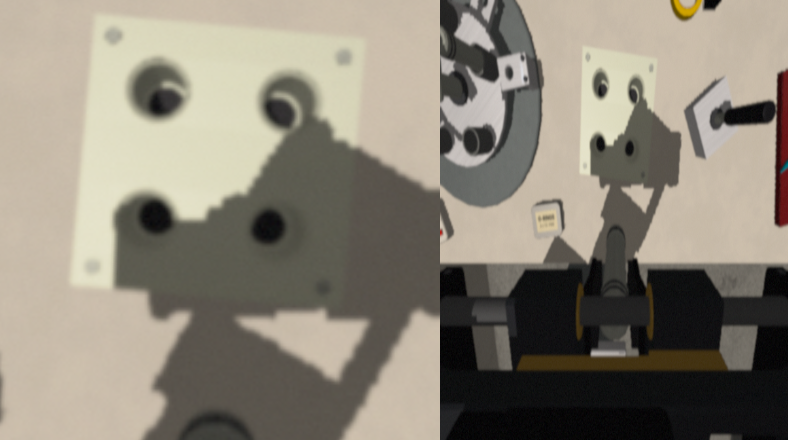

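The rectified picture (2 px/mm) shows the rack corners at (95,13), (366,37) and (70,285). That puts the rack centre at (0.5195, -0.1288) with yaw -5.1°, and the far-left bore at (0.555, -0.099). The sides come out at 136 mm, as they should. I'll insert column 0 there.

>>> drive_tool:
  motion:
    - [[32,-7,0],[-0.001,0,0]]
    - [[40,-9,0],[0,0,0]]
    - [[40,-9,20],[0,0,0]]
    - [[16,-4,35],[0,0,0]]
    - [[0,0,40],[0,0,0]]

```text
time_s: 6.85
position: [0.5606, -0.099, 0.2026]
tcp_rot: [[1.0, 0.003, 0.007], [0.003, -1.0, -0.003], [0.007, 0.003, -1.0]]
force: [0.3, -1.6, -1.8]
opening: 0.267
grasp_force: 29.8
```

>>> drive_tool:
  motion:
    - [[0,0,26],[0,0,0]]
    - [[0,0,4],[0,0,0]]
    - [[0,0,0],[0,0,0]]
    - [[0,0,0],[0,0,0]]
    - [[0,0,12],[0,0,0]]

```text
time_s: 7.35
position: [0.5594, -0.1017, 0.1637]
tcp_rot: [[1.0, -0.001, 0.009], [-0.001, -1.0, -0.004], [0.009, 0.004, -1.0]]
force: [-0.2, -0.7, -2.0]
opening: 0.271
grasp_force: 29.8
```

>>> drive_tool:
  motion:
    - [[-3,-3,0],[0.004,-0.009,0]]
    - [[0,0,0],[0,0,0]]
    - [[0,0,0],[0,0,0]]

```text
time_s: 7.65
position: [0.5538, -0.0979, 0.161]
tcp_rot: [[1.0, -0.001, -0.007], [-0.001, -1.0, 0.003], [-0.007, -0.003, -1.0]]
force: [0.1, 0.5, -2.1]
opening: 0.266
grasp_force: 29.8
```

Run:
```python
from h import *
plan([((.5563,-.0988,.0915),0,4)])
```

```text
at 7.65 [ 0.5538 -0.0979  0.161 ] -0.07 tilt [-0.0028  0.0073 -0.    ] F [ 0.1  0.5 -2.1] op 0.266 gf 29.8
turn -0.001 = 1 x -0.0013
shift [ 2.5  0.9 69.5] = 4 x [ 0.64  0.22 17.37]
```

>>> drive_tool:
  motion:
    - [[0,0,0],[0,0,0]]
    - [[0,0,0],[0,0,0]]
    - [[0,0,0],[0,0,0]]
    - [[0,0,0],[0,0,0]]

```text
time_s: 8.05
position: [0.5537, -0.0979, 0.1607]
tcp_rot: [[1.0, -0.001, -0.008], [-0.001, -1.0, 0.003], [-0.008, -0.003, -1.0]]
force: [1.0, 0.7, -1.1]
opening: 0.264
grasp_force: 29.8
```

>>> drive_tool:
  motion:
    - [[0,0,0],[0,0,0]]
    - [[0,0,0],[0,0,0]]

```text
time_s: 8.25
position: [0.5536, -0.0979, 0.1606]
tcp_rot: [[1.0, -0.001, -0.008], [-0.001, -1.0, 0.003], [-0.008, -0.003, -1.0]]
force: [-0.9, -0.6, -0.8]
opening: 0.269
grasp_force: 29.8
```

>>> drive_tool:
  motion:
    - [[2.5,1,0],[-0.003,0.007,0]]
    - [[0,0,0],[0,0,0]]
    - [[0,0,0],[0,0,0]]
    - [[0,0,15],[0,0,0]]
    - [[0,0,15],[0,0,0]]

```text
time_s: 8.75
position: [0.5573, -0.0994, 0.131]
tcp_rot: [[1.0, -0.001, 0.002], [-0.001, -1.0, -0.002], [0.002, 0.002, -1.0]]
force: [0.8, -1.2, -1.3]
opening: 0.271
grasp_force: 29.8
```

>>> drive_tool:
  motion:
    - [[0,0,15],[0,0,0]]
    - [[0,0,12],[0,0,0]]
    - [[0,0,6],[0,0,0]]
    - [[0,0,0],[0,0,0]]
    - [[0,0,0],[0,0,0]]

```text
time_s: 9.25
position: [0.5571, -0.0997, 0.0976]
tcp_rot: [[1.0, -0.001, 0.001], [-0.001, -1.0, -0.001], [0.001, 0.001, -1.0]]
force: [3.1, -3.3, -4.7]
opening: 0.268
grasp_force: 29.8
```

>>> drive_tool:
  motion:
    - [[0.7,0.7,3],[0,0,0]]
    - [[0,0,3],[0,0,0]]
    - [[0,0,1],[0,0,0]]
    - [[0,0,0],[0,0,0]]

```text
time_s: 9.65
position: [0.5573, -0.0998, 0.0909]
tcp_rot: [[1.0, -0.001, 0.0], [-0.001, -1.0, -0.001], [0.0, 0.001, -1.0]]
force: [2.7, -3.2, 1.3]
opening: 0.271
grasp_force: 29.9
```

>>> drive_tool:
  motion:
    - [[0,0,0],[0,0,0]]
    - [[0,0,0],[0,0,0]]
    - [[0,0,0],[0,0,0]]
    - [[0,0,-20],[0,0,0]]
    - [[0,0,-40],[0,0,0]]
  gripper: 0.5

```text
time_s: 10.15
position: [0.5532, -0.0979, 0.1479]
tcp_rot: [[1.0, -0.001, -0.011], [-0.001, -1.0, 0.004], [-0.011, -0.004, -1.0]]
force: [-0.6, -0.2, -0.1]
opening: 0.489
grasp_force: 0.0
```

>>> drive_tool:
  motion:
    - [[0,0,-40],[0,0,-0.131]]
    - [[0,0,-30],[0,0,-0.131]]
    - [[0,0,0],[0,0,-0.131]]
    - [[0,0,0],[0,0,-0.131]]
    - [[0,0,0],[0,0,-0.131]]

```text
time_s: 10.65
position: [0.5557, -0.0987, 0.2205]
tcp_rot: [[0.79, 0.613, -0.003], [0.613, -0.79, 0.001], [-0.002, -0.003, -1.0]]
force: [-0.6, 0.6, -0.7]
opening: 0.498
grasp_force: 0.0
```

>>> drive_tool:
  motion:
    - [[25,-33,0],[0,0,0]]
    - [[35,-46,0],[0,0,0]]
    - [[35,-46,0],[0,0,0]]
    - [[35,-46,0],[0,0,0]]
    - [[30,-38,0],[0,0,0]]

```text
time_s: 11.15
position: [0.555, 0.1425, 0.2201]
tcp_rot: [[0.794, 0.608, -0.004], [0.608, -0.794, 0.0], [-0.003, -0.003, -1.0]]
force: [1.2, -0.2, 0.2]
opening: 0.501
grasp_force: 0.0
```

>>> drive_tool:
  motion:
    - [[16,-21,0],[0,0,0]]
    - [[0,0,0],[0,0,0]]
    - [[0,0,0],[0,0,0]]
    - [[0,0,0],[0,0,0]]

```text
time_s: 11.55
position: [0.5562, 0.1657, 0.2202]
tcp_rot: [[0.794, 0.608, -0.003], [0.608, -0.794, -0.0], [-0.002, -0.001, -1.0]]
force: [-0.5, -0.7, -0.1]
opening: 0.498
grasp_force: 0.0
```

Run:
```python
from h import *
import pickle
st=read_state(); im=capture('wrist'); t=capture('top');print(st['joint_positions'].round(1)); plan([((.5561,.1938,.136),37.5,2)]); pickle.dump((st,im,t),open('w4.pkl','wb'))
a=cv2.resize(im,(400,300)); b=cv2.resize(t[140:260,140:300],(400,300),interpolation=cv2.INTER_CUBIC)
cv2.imwrite('pics/w4.png',np.hstack([a,b])[:,:,::-1])
```

```text
[ 5.6 27.  88.7 -0.  64.5 58.2]
at 11.65 [0.5567 0.1652 0.2204] 37.35 tilt [-0.0009  0.0016  0.    ] F [-0.2 -0.5 -0.4] op 0.502 gf 0.0
turn -0.003 = 1 x -0.0027
shift [ 16.9 -23.   84.4] = 2 x [  8.47 -11.5   42.22]
```

View pics/w4.png

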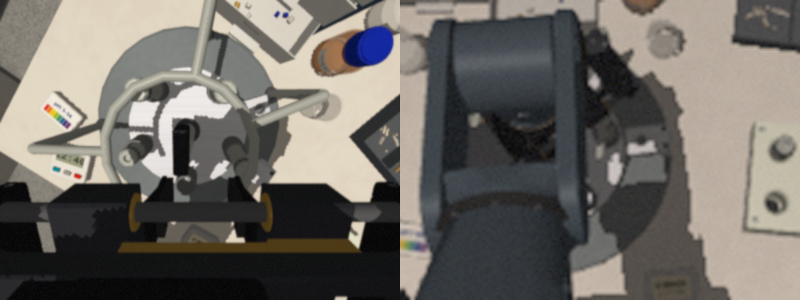

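Run:
```python
from h import *
import pickle
st,im,t=pickle.load(open('w4.pkl','rb')); C=cam('wrist',st)
g=im.mean(2)[130:235,190:280]; m=(g<28).astype(np.uint8)
n,l,s,c=cv2.connectedComponentsWithStats(m)
for i in range(1,n):
    if s[i,4]>150: print(s[i]+[190,130,0,0,0],c[i]+[190,130], back(C,c[i]+[190,130],.172))
print(proj(C,[.5561,.1938,.172]))
a=np.radians(37.5);u=np.array([np.cos(a),np.sin(a),0])*.025;v=np.array([-np.sin(a),np.cos(a),0])*.008
print(proj(C,[np.array([.5561,.1938,.172])+i*u+j*v for i in(-1,1) for j in(-1,1)]).round(0).tolist())
```

```text
[ 222  158   20   67 1145] [232.00087336 191.96943231] [0.55999138 0.19482468 0.172     ]
[[230.13660917 196.5328231 ]]
[[241.0, 226.0], [221.0, 226.0], [240.0, 165.0], [219.0, 165.0]]
```

>>> drive_tool:
  motion:
    - [[17,-22,0],[0,0,0]]
    - [[0,0,30],[0,0,0]]
    - [[0,0,35],[0,0,0]]
    - [[0,0,19],[0,0,0]]
    - [[0,0,0],[0,0,0]]

```text
time_s: 12.15
position: [0.5546, 0.1928, 0.1337]
tcp_rot: [[0.795, 0.607, -0.008], [0.607, -0.795, -0.001], [-0.007, -0.004, -1.0]]
force: [-0.0, -0.3, 0.0]
opening: 0.498
grasp_force: 0.0
```

>>> drive_tool:
  motion:
    - [[0,0,0],[0,0,0]]
    - [[0,0,0],[0,0,0]]
    - [[0,0,0],[0,0,0]]
    - [[0,0,0],[0,0,0]]
    - [[0,0,0],[0,0,0]]
  gripper: 0

```text
time_s: 12.65
position: [0.5583, 0.1935, 0.1378]
tcp_rot: [[0.793, 0.609, 0.003], [0.609, -0.793, -0.002], [0.001, 0.003, -1.0]]
force: [1.0, -3.7, 2.5]
opening: 0.181
grasp_force: 29.9
```

Run:
```python
from h import *
plan([]);print(read_state()['moment'])
```

```text
at 12.65 [0.5583 0.1935 0.1378] 37.51 tilt [ 0.003  -0.0011 -0.    ] F [ 1.  -3.7  2.5] op 0.181 gf 29.9
[-0.65697408 -0.24497408  0.1456505 ]
```

>>> drive_tool:
  motion:
    - [[0,0,0],[0,0,0.08]]
    - [[0,0,0],[0,0,0.14]]
    - [[0,0,0],[0,0,0.14]]
    - [[0,0,0],[0,0,0.14]]
    - [[0,0,0],[0,0,0.14]]

```text
time_s: 13.15
position: [0.5591, 0.1913, 0.1378]
tcp_rot: [[1.0, 0.01, 0.004], [0.01, -1.0, -0.006], [0.004, 0.006, -1.0]]
force: [3.3, -10.9, 2.9]
opening: 0.179
grasp_force: 30.0
```

>>> drive_tool:
  motion:
    - [[0,0,0],[0,0,0.14]]
    - [[0,0,0],[0,0,0.14]]
    - [[0,0,0],[0,0,0.14]]
    - [[0,0,0],[0,0,0.14]]
    - [[0,0,0],[0,0,0.135]]

```text
time_s: 13.65
position: [0.5582, 0.1888, 0.1377]
tcp_rot: [[0.775, -0.632, 0.001], [-0.632, -0.775, -0.01], [0.007, 0.007, -1.0]]
force: [1.0, -18.1, 4.6]
opening: 0.178
grasp_force: 30.0
```

>>> drive_tool:
  motion:
    - [[0,0,0],[0,0,0]]
    - [[0,0,0],[0,0,0]]
    - [[0,0,0],[0,0,0]]

```text
time_s: 13.95
position: [0.5582, 0.1888, 0.1378]
tcp_rot: [[0.778, -0.628, 0.001], [-0.628, -0.778, -0.009], [0.007, 0.007, -1.0]]
force: [1.4, -17.7, 5.1]
opening: 0.182
grasp_force: 30.0
```

The knob forces pin down the true axis at about (0.5554, 0.1912), so the wrist view is biased by roughly (-1, -2.6) mm. Column 1 now stands at about 213°. I'll release the knob and go to the column.

>>> drive_tool:
  motion:
    - [[0,0,0],[0,0,0]]
    - [[0,0,0],[0,0,0]]
    - [[0,0,0],[0,0,0]]
    - [[0,0,-20],[0,0,0]]
    - [[0,0,-30],[0,0,0]]
  gripper: 0.5

```text
time_s: 14.45
position: [0.5545, 0.1949, 0.185]
tcp_rot: [[0.777, -0.629, -0.008], [-0.629, -0.777, -0.0], [-0.006, 0.005, -1.0]]
force: [0.5, 0.4, 0.9]
opening: 0.478
grasp_force: 0.0
```

>>> drive_tool:
  motion:
    - [[0,0,-35],[0,0,-0.135]]
    - [[0,0,0],[0,0,-0.136]]
    - [[0,0,0],[0,0,-0.136]]
    - [[0,0,0],[0,0,-0.136]]
    - [[0,0,0],[0,0,-0.136]]

```text
time_s: 14.95
position: [0.556, 0.1953, 0.2214]
tcp_rot: [[1.0, 0.004, -0.002], [0.004, -1.0, 0.001], [-0.002, -0.001, -1.0]]
force: [0.5, -0.3, -0.2]
opening: 0.501
grasp_force: 0.0
```

>>> drive_tool:
  motion:
    - [[-32,20,0],[0,0,0]]
    - [[-33,20,0],[0,0,0]]
    - [[0,0,0],[0,0,0]]
    - [[0,0,0],[0,0,0]]

```text
time_s: 15.35
position: [0.4911, 0.155, 0.2218]
tcp_rot: [[1.0, -0.002, -0.001], [-0.002, -1.0, 0.001], [-0.001, -0.001, -1.0]]
force: [0.7, 0.2, 0.7]
opening: 0.5
grasp_force: 0.0
```

Run:
```python
from h import *
import pickle
st=read_state(); im=capture('wrist'); plan([((.4926,.1502,.2203),0,1),((.4926,.1502,.122),0,4)]); pickle.dump((st,im),open('w5.pkl','wb'))
save(im,'w5.png',100,0,400,240,2.5)
print(proj(cam('wrist',st),[.4926,.1502+.0026,.16]))
```

```text
at 15.4 [0.4925 0.1552 0.222 ] -0.11 tilt [-0.0007 -0.0005 -0.    ] F [ 1.1 -0.2 -0.2] op 0.502 gf 0.0
turn -0.002 = 1 x -0.002
shift [0.1 5.  1.7] = 1 x [0.14 4.98 1.7 ]
shift [ 0.   0.  98.3] = 4 x [ 0.    0.   24.58]
[[262.25373811 208.0062451 ]]
```

View pics/w5.png

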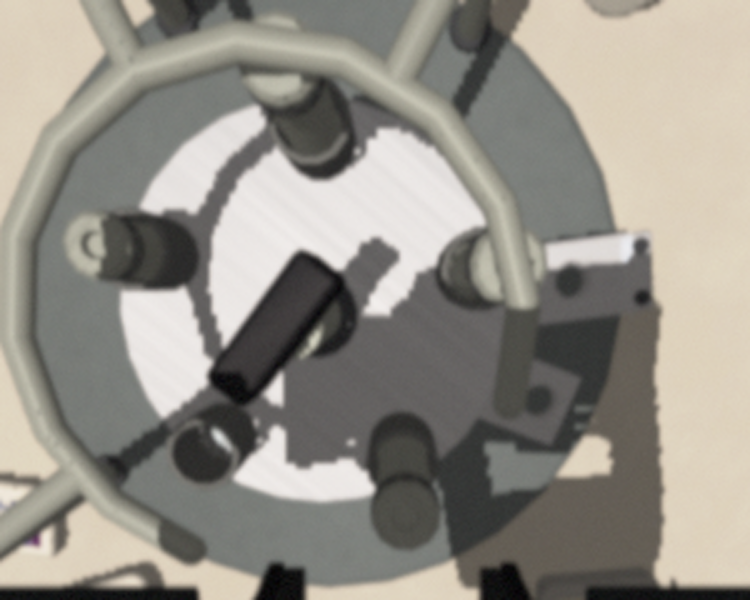

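The picture shows column 1's top at (405,512), within 2.5 mm of the prediction, and the empty cup at (215,445). Picking it.

>>> drive_tool:
  motion:
    - [[1,5,10],[0,0,0]]
    - [[0,0,30],[0,0,0]]
    - [[0,0,40],[0,0,0]]
    - [[0,0,20],[0,0,0]]
    - [[0,0,0],[0,0,0]]

```text
time_s: 15.9
position: [0.4911, 0.1494, 0.1182]
tcp_rot: [[1.0, -0.002, -0.008], [-0.002, -1.0, -0.001], [-0.008, 0.001, -1.0]]
force: [-0.8, -0.1, -0.3]
opening: 0.503
grasp_force: 0.0
```

>>> drive_tool:
  motion:
    - [[0,0,0],[0,0,0]]
    - [[0,0,0],[0,0,0]]
    - [[0,0,0],[0,0,0]]
    - [[0,0,0],[0,0,0]]
    - [[0,0,0],[0,0,0]]
  gripper: 0

```text
time_s: 16.4
position: [0.4937, 0.1498, 0.1228]
tcp_rot: [[1.0, -0.002, 0.002], [-0.002, -1.0, 0.001], [0.002, -0.001, -1.0]]
force: [-0.0, 0.1, 4.6]
opening: 0.265
grasp_force: 30.0
```

>>> drive_tool:
  motion:
    - [[0,0,-20],[0,0,0]]
    - [[0,0,-35],[0,0,0]]
    - [[0,0,-40],[0,0,0]]
    - [[0,0,-40],[0,0,0]]
    - [[0,0,-25],[0,0,0]]

```text
time_s: 16.9
position: [0.4935, 0.1496, 0.2847]
tcp_rot: [[1.0, -0.002, 0.003], [-0.002, -1.0, 0.0], [0.003, -0.0, -1.0]]
force: [0.6, -0.9, -0.2]
opening: 0.266
grasp_force: 30.0
```

>>> drive_tool:
  motion:
    - [[-13,20,-4],[0,0,0]]
    - [[-13,40,-4],[0,0,0]]
    - [[-13,45,-4],[0,0,0]]
    - [[-13,45,-4],[0,0,0]]
    - [[-13,45,0],[0,0,0]]

```text
time_s: 17.4
position: [0.4266, -0.0466, 0.2983]
tcp_rot: [[1.0, -0.001, 0.0], [-0.001, -1.0, -0.001], [0.0, 0.001, -1.0]]
force: [1.3, -0.1, -2.2]
opening: 0.266
grasp_force: 30.0
```

>>> drive_tool:
  motion:
    - [[0,45,0],[0,0,0]]
    - [[0,30,0],[0,0,0]]
    - [[0,8,0],[0,0,0]]
    - [[0,0,0],[0,0,0]]
    - [[0,0,0],[0,0,0]]

```text
time_s: 17.9
position: [0.4267, -0.1271, 0.2975]
tcp_rot: [[1.0, -0.002, -0.002], [-0.002, -1.0, 0.001], [-0.002, -0.001, -1.0]]
force: [-0.1, 0.9, -1.6]
opening: 0.264
grasp_force: 30.0
```

```bash
cat > rack.py <<'E'
from h import *
import pickle,sys
from scipy.optimize import minimize
st=read_state(); im=capture('wrist'); pickle.dump((st,im),open('rk.pkl','wb'))
C=cam('wrist',st); o=np.array([.62,0.0]); W=240
dst=np.float32([[0,0],[W,0],[W,W],[0,W]]); wp=[(o[0]-d[1]/1e3,o[1]-d[0]/1e3,.078) for d in dst]
r=cv2.warpPerspective(im,cv2.getPerspectiveTransform(np.float32(proj(C,wp)),dst*2),(2*W,2*W))
# rack colour: b/r ratio vs table; robust to shadow
f=cv2.GaussianBlur(r,(0,0),2).astype(float); m=((f[:,:,1]-f[:,:,0])/f.sum(2)>.003).astype(np.uint8)
m=cv2.morphologyEx(m,cv2.MORPH_OPEN,np.ones((9,9)))
cs=max(cv2.findContours(m,cv2.RETR_EXTERNAL,cv2.CHAIN_APPROX_NONE)[0],key=cv2.contourArea)
(cx,cy),(w,h),a=cv2.minAreaRect(cs); a=(a+45)%90-45
c=np.array([o[0]-cy/2e3,o[1]-cx/2e3])
print('rack raw',c.round(4),'size',w/2,h/2,'yaw',-a)
c=c+np.array([-.0007,-.0026]); t=np.radians(-a); R2=np.array([[np.cos(t),-np.sin(t)],[np.sin(t),np.cos(t)]])
B={k:c+R2@np.array(v)*.033 for k,v in dict(A=(1,1),B=(1,-1),C=(-1,1),D=(-1,-1)).items()}
print({k:v.round(4).tolist() for k,v in B.items()})
if len(sys.argv)>1: t=B[sys.argv[1]]; plan([((t[0],t[1],.297),0,4)])
cv2.drawContours(r,[cs],-1,(255,0,0),1)
cv2.imwrite('pics/rk.png',r[:,:,::-1])
E
python3 rack.py B
python3 - <<'E'
from h import *; import pickle
st,im,t=pickle.load(open('w3.pkl','rb'))
E
```

```text
Traceback (most recent call last):
  File "rack.py", line 11, in <module>
    cs=max(cv2.findContours(m,cv2.RETR_EXTERNAL,cv2.CHAIN_APPROX_NONE)[0],key=cv2.contourArea)
ValueError: max() iterable argument is empty
```

```bash
sed -i 's/^st=read_state(); im=capture.*/if "-" in sys.argv: st,im=pickle.load(open("rk.pkl","rb")); sys.argv.remove("-")\nelse: st=read_state(); im=capture("wrist"); pickle.dump((st,im),open("rk.pkl","wb"))/; s/>.003).astype/>-.012).astype/' rack.py
sed -i '/^m=cv2.morph/i print([(k,f[v[1],v[0]].round(0).tolist()) for k,v in dict(table=(40,40),rack=(200,90),rackshadow=(300,330),corner=(360,350)).items()])' rack.py
python3 rack.py - B
```

```text
[('table', [197.0, 185.0, 167.0]), ('rack', [173.0, 171.0, 153.0]), ('rackshadow', [91.0, 90.0, 78.0]), ('corner', [149.0, 139.0, 126.0])]
rack raw [ 0.519 -0.129] size 136.71536254882812 136.50491333007812 yaw -5.097399711608887
{'A': [0.5541, -0.1016], 'B': [0.5482, -0.1674], 'C': [0.4883, -0.0958], 'D': [0.4825, -0.1615]}
at 17.95 [ 0.4268 -0.1268  0.2975] -0.05 tilt [-0.0012  0.0019 -0.    ] F [-0.4 -0.1 -1.9] op 0.27 gf 30.0
shift [121.4  40.6   0.5] = 4 x [30.36 10.15  0.12]
```

View pics/rk.png

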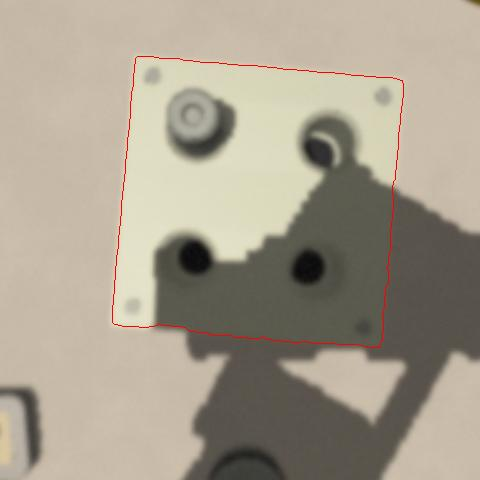

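The outlined rack measures 136.6 mm square and has not moved. Column 0 is in the far-left bore at (193,115). Column 1 goes to bore B.

>>> drive_tool:
  motion:
    - [[32,10,0],[0,0,0]]
    - [[40,13,0],[0,0,0]]
    - [[40,13,20],[0,0,0]]
    - [[10,5,40],[0,0,0]]
    - [[0,0,40],[0,0,0]]

```text
time_s: 18.45
position: [0.5522, -0.1689, 0.1969]
tcp_rot: [[1.0, 0.001, 0.003], [0.001, -1.0, -0.002], [0.003, 0.002, -1.0]]
force: [-0.5, -0.9, -1.4]
opening: 0.267
grasp_force: 30.0
```

>>> drive_tool:
  motion:
    - [[0,0,30],[0,0,0]]
    - [[0,0,3],[0,0,0]]
    - [[0,0,0],[0,0,0]]
    - [[0,0,0],[0,0,0]]
    - [[0,0,0],[0,0,0]]

```text
time_s: 18.95
position: [0.5502, -0.1697, 0.1667]
tcp_rot: [[1.0, -0.002, 0.002], [-0.002, -1.0, -0.002], [0.002, 0.002, -1.0]]
force: [-0.0, 0.1, -0.6]
opening: 0.268
grasp_force: 30.0
```

Run:
```python
from h import *
plan([((.5487,-.1674,.0915),0,4)])
```

```text
at 18.95 [ 0.5502 -0.1697  0.1667] -0.09 tilt [ 0.0018 -0.0024  0.    ] F [-0.   0.1 -0.6] op 0.268 gf 30.0
turn -0.002 = 1 x -0.0016
shift [-1.5 -2.3 75.2] = 4 x [-0.37 -0.58 18.8 ]
```

>>> drive_tool:
  motion:
    - [[-1.5,-2.3,5],[0,0,0]]
    - [[0,0,5],[0,0,0]]
    - [[0,0,15],[0,0,0]]
    - [[0,0,15],[0,0,0]]
    - [[0,0,15],[0,0,0]]

```text
time_s: 19.45
position: [0.5486, -0.1678, 0.1096]
tcp_rot: [[1.0, -0.003, 0.002], [-0.003, -1.0, -0.001], [0.002, 0.001, -1.0]]
force: [1.2, 0.1, -0.2]
opening: 0.27
grasp_force: 30.0
```

>>> drive_tool:
  motion:
    - [[0,0,10],[0,0,0]]
    - [[0,0,5],[0,0,0]]
    - [[0,0,3],[0,0,0]]
    - [[0,0,0],[0,0,0]]
    - [[0,0,0],[0,0,0]]

```text
time_s: 19.95
position: [0.5485, -0.1677, 0.0917]
tcp_rot: [[1.0, -0.002, 0.001], [-0.002, -1.0, -0.001], [0.001, 0.001, -1.0]]
force: [6.3, -0.7, -5.1]
opening: 0.267
grasp_force: 30.0
```

>>> drive_tool:
  motion:
    - [[0,0,1],[0,0,0]]
    - [[0,0,0],[0,0,0]]

```text
time_s: 20.15
position: [0.5485, -0.1677, 0.0913]
tcp_rot: [[1.0, -0.002, 0.002], [-0.002, -1.0, -0.001], [0.002, 0.001, -1.0]]
force: [6.6, -0.5, 0.3]
opening: 0.264
grasp_force: 30.0
```

>>> drive_tool:
  motion:
    - [[0,0,0],[0,0,0]]
    - [[0,0,0],[0,0,0]]
    - [[0,0,0],[0,0,0]]
    - [[0,0,-20],[0,0,0]]
    - [[0,0,-40],[0,0,0]]
  gripper: 0.5

```text
time_s: 20.65
position: [0.5438, -0.1657, 0.1479]
tcp_rot: [[1.0, -0.002, -0.011], [-0.002, -1.0, 0.005], [-0.011, -0.005, -1.0]]
force: [1.0, -1.1, 1.1]
opening: 0.492
grasp_force: 0.0
```

>>> drive_tool:
  motion:
    - [[0,0,-40],[0,0,-0.06]]
    - [[0,0,-30],[0,0,-0.14]]
    - [[0,0,0],[0,0,-0.14]]
    - [[0,0,0],[0,0,-0.14]]
    - [[0,0,0],[0,0,-0.14]]

```text
time_s: 21.15
position: [0.5463, -0.1668, 0.2206]
tcp_rot: [[0.812, 0.584, -0.003], [0.584, -0.812, 0.001], [-0.002, -0.003, -1.0]]
force: [-0.6, 0.7, -1.1]
opening: 0.5
grasp_force: 0.0
```

>>> drive_tool:
  motion:
    - [[0,0,0],[0,0,-0.14]]
    - [[0,0,0],[0,0,-0.14]]
    - [[0,0,0],[0,0,-0.14]]
    - [[0,0,0],[0,0,-0.14]]
    - [[0,0,0],[0,0,-0.14]]

```text
time_s: 21.65
position: [0.5462, -0.1667, 0.2201]
tcp_rot: [[0.245, 0.97, -0.004], [0.97, -0.245, 0.001], [0.0, -0.004, -1.0]]
force: [-0.2, 0.4, 1.4]
opening: 0.502
grasp_force: 0.0
```

>>> drive_tool:
  motion:
    - [[0,0,0],[0,0,-0.14]]
    - [[0,0,0],[0,0,-0.14]]
    - [[0,0,0],[0,0,-0.14]]
    - [[0,0,0],[0,0,-0.14]]
    - [[0,0,0],[0,0,-0.14]]

```text
time_s: 22.15
position: [0.5462, -0.1667, 0.22]
tcp_rot: [[-0.437, 0.899, -0.004], [0.899, 0.437, 0.001], [0.003, -0.003, -1.0]]
force: [0.3, -0.4, -0.0]
opening: 0.498
grasp_force: 0.0
```

>>> drive_tool:
  motion:
    - [[0,0,0],[0,0,-0.14]]
    - [[0,0,0],[0,0,-0.14]]
    - [[0,0,0],[0,0,-0.14]]
    - [[0,0,0],[0,0,0]]
    - [[0,0,0],[0,0,0]]

```text
time_s: 22.65
position: [0.5468, -0.167, 0.2203]
tcp_rot: [[-0.76, 0.649, -0.003], [0.649, 0.76, 0.001], [0.002, -0.001, -1.0]]
force: [0.2, 0.3, 0.1]
opening: 0.5
grasp_force: 0.0
```

Run:
```python
from h import *
plan([((.5554,.1912,.222),141.1,8)])
```

```text
at 22.65 [ 0.5468 -0.167   0.2203] 139.5 tilt [-0.0012 -0.0025  0.    ] F [0.2 0.3 0.1] op 0.5 gf 0.0
turn -0.028 = 1 x -0.0279
shift [218.2 284.1  -1.7] = 8 x [27.28 35.52 -0.22]
```

>>> drive_tool:
  motion:
    - [[0,0,0],[0,0,-0.028]]
    - [[20,25,0],[0,0,0]]
    - [[35,45,0],[0,0,0]]
    - [[38,49,0],[0,0,0]]
    - [[38,49,0],[0,0,0]]

```text
time_s: 23.15
position: [0.5497, 0.0162, 0.2206]
tcp_rot: [[-0.779, 0.627, -0.001], [0.627, 0.779, 0.0], [0.001, -0.001, -1.0]]
force: [0.5, -0.3, -0.1]
opening: 0.499
grasp_force: 0.0
```

>>> drive_tool:
  motion:
    - [[36,48,0],[0,0,0]]
    - [[30,40,0],[0,0,0]]
    - [[15,20,0],[0,0,0]]
    - [[6,8,0],[0,0,0]]
    - [[0,0,0],[0,0,0]]

```text
time_s: 23.65
position: [0.5541, 0.1505, 0.2205]
tcp_rot: [[-0.781, 0.624, -0.001], [0.624, 0.781, -0.0], [0.001, -0.001, -1.0]]
force: [-0.5, 0.9, 0.3]
opening: 0.502
grasp_force: 0.0
```

>>> drive_tool:
  motion:
    - [[0,0,0],[0,0,0]]
    - [[0,0,0],[0,0,0]]
    - [[0,0,0],[0,0,0]]

```text
time_s: 23.95
position: [0.5545, 0.1481, 0.2206]
tcp_rot: [[-0.779, 0.627, -0.001], [0.627, 0.779, -0.0], [0.001, -0.001, -1.0]]
force: [-0.1, -0.2, 0.2]
opening: 0.498
grasp_force: 0.0
```

Run:
```python
from h import *
plan([((.5554,.1912,.136),141.1,3)])
```

```text
at 23.95 [0.5545 0.1481 0.2206] 141.15 tilt [-0.0009 -0.0007  0.    ] F [-0.1 -0.2  0.2] op 0.498 gf 0.0
shift [26.4 34.1 84.6] = 3 x [ 8.79 11.35 28.2 ]
```

>>> drive_tool:
  motion:
    - [[13,17,0],[0,0,0]]
    - [[13.4,17.1,0],[0,0,0]]
    - [[0,0,0],[0,0,0]]
    - [[0,0,40],[0,0,0]]
    - [[0,0,35],[0,0,0]]

```text
time_s: 24.45
position: [0.556, 0.1918, 0.1457]
tcp_rot: [[-0.78, 0.626, 0.002], [0.626, 0.78, -0.0], [-0.002, 0.001, -1.0]]
force: [-0.3, -0.6, -1.1]
opening: 0.498
grasp_force: 0.0
```

>>> drive_tool:
  motion:
    - [[0,0,10],[0,0,0]]
    - [[0,0,0],[0,0,0]]
    - [[0,0,0],[0,0,0]]

```text
time_s: 24.75
position: [0.5562, 0.1923, 0.1367]
tcp_rot: [[-0.78, 0.626, 0.001], [0.626, 0.78, 0.0], [-0.001, 0.001, -1.0]]
force: [0.4, -0.6, 0.0]
opening: 0.503
grasp_force: 0.0
```

>>> drive_tool:
  motion:
    - [[0,0,0],[0,0,0]]
    - [[0,0,0],[0,0,0]]
    - [[0,0,0],[0,0,0]]
    - [[0,0,0],[0,0,0]]
    - [[0,0,0],[0,0,0]]
  gripper: 0

```text
time_s: 25.25
position: [0.5546, 0.1918, 0.1372]
tcp_rot: [[-0.781, 0.625, -0.001], [0.625, 0.781, -0.002], [-0.0, -0.003, -1.0]]
force: [-3.0, -4.1, 8.5]
opening: 0.184
grasp_force: 44.3
```

>>> drive_tool:
  motion:
    - [[0,0,0],[0,0,0.08]]
    - [[0,0,0],[0,0,0.14]]
    - [[0,0,0],[0,0,0.14]]
    - [[0,0,0],[0,0,0.14]]
    - [[0,0,0],[0,0,0.14]]

```text
time_s: 25.75
position: [0.5551, 0.1921, 0.1372]
tcp_rot: [[-0.248, 0.969, -0.0], [0.969, 0.248, -0.001], [-0.001, -0.0, -1.0]]
force: [-1.4, -1.9, 7.3]
opening: 0.18
grasp_force: 44.2
```

>>> drive_tool:
  motion:
    - [[0,0,0],[0,0,0.14]]
    - [[0,0,0],[0,0,0.14]]
    - [[0,0,0],[0,0,0.14]]
    - [[0,0,0],[0,0,0.14]]
    - [[0,0,0],[0,0,0.057]]

```text
time_s: 26.25
position: [0.5557, 0.1921, 0.1372]
tcp_rot: [[0.357, 0.934, 0.001], [0.934, -0.357, -0.001], [-0.001, 0.001, -1.0]]
force: [-0.9, -3.2, 6.9]
opening: 0.181
grasp_force: 44.2
```

>>> drive_tool:
  motion:
    - [[0,0,0],[0,0,0]]
    - [[0,0,0],[0,0,0]]
    - [[0,0,0],[0,0,0]]

```text
time_s: 26.55
position: [0.5556, 0.1921, 0.1372]
tcp_rot: [[0.354, 0.935, 0.001], [0.935, -0.354, -0.001], [-0.001, 0.001, -1.0]]
force: [-1.4, -3.0, 6.6]
opening: 0.182
grasp_force: 44.2
```

>>> drive_tool:
  motion:
    - [[0,0,0],[0,0,0]]
    - [[0,0,0],[0,0,0]]
    - [[0,0,0],[0,0,0]]
    - [[0,0,-20],[0,0,0]]
    - [[0,0,-30],[0,0,0]]
  gripper: 0.5

```text
time_s: 27.05
position: [0.5525, 0.1928, 0.1836]
tcp_rot: [[0.354, 0.935, -0.008], [0.935, -0.354, -0.0], [-0.003, -0.008, -1.0]]
force: [0.8, 0.3, 0.3]
opening: 0.478
grasp_force: 0.0
```

>>> drive_tool:
  motion:
    - [[0,0,-35],[0,0,0.07]]
    - [[0,0,0],[0,0,0.14]]
    - [[0,0,0],[0,0,0.14]]
    - [[0,0,0],[0,0,0.14]]
    - [[0,0,0],[0,0,0.14]]

```text
time_s: 27.55
position: [0.554, 0.1932, 0.22]
tcp_rot: [[0.84, 0.542, -0.003], [0.542, -0.84, 0.0], [-0.003, -0.002, -1.0]]
force: [-1.2, -0.2, -0.5]
opening: 0.501
grasp_force: 0.0
```

>>> drive_tool:
  motion:
    - [[0,0,0],[0,0,0.14]]
    - [[0,0,0],[0,0,0.14]]
    - [[0,0,0],[0,0,0.14]]
    - [[0,0,0],[0,0,0.14]]
    - [[0,0,0],[0,0,0.14]]

```text
time_s: 28.05
position: [0.554, 0.1931, 0.2198]
tcp_rot: [[0.992, -0.127, -0.004], [-0.127, -0.992, 0.0], [-0.004, 0.0, -1.0]]
force: [0.9, -0.8, 0.4]
opening: 0.5
grasp_force: 0.0
```

>>> drive_tool:
  motion:
    - [[-31,20,0],[0,0,0]]
    - [[-31,20,0],[0,0,0]]
    - [[0,0,0],[0,0,0]]
    - [[0,0,0],[0,0,0]]
    - [[0,0,0],[0,0,0]]

```text
time_s: 28.55
position: [0.4898, 0.161, 0.2208]
tcp_rot: [[0.993, -0.121, 0.0], [-0.121, -0.993, 0.001], [0.0, -0.001, -1.0]]
force: [1.6, -0.5, 0.1]
opening: 0.504
grasp_force: 0.0
```

Run:
```python
from h import *
plan([((.4935,.1500,.2208),0,1),((.4935,.15,.122),0,4)])
```

```text
at 28.55 [0.4898 0.161  0.2208] -6.94 tilt [-0.0006 -0.0003  0.    ] F [ 1.6 -0.5  0.1] op 0.504 gf 0.0
turn -0.121 = 1 x -0.1212
shift [ 3.7 11.   0. ] = 1 x [3.700e+00 1.098e+01 1.000e-02]
shift [ 0.   0.  98.8] = 4 x [ 0.   0.  24.7]
```

>>> drive_tool:
  motion:
    - [[0,0,0],[0,0,-0.121]]
    - [[3.7,11,0],[0,0,0]]
    - [[0,0,0],[0,0,0]]
    - [[0,0,30],[0,0,0]]
    - [[0,0,40],[0,0,0]]

```text
time_s: 29.05
position: [0.4954, 0.1496, 0.1518]
tcp_rot: [[1.0, -0.003, 0.007], [-0.003, -1.0, 0.001], [0.007, -0.001, -1.0]]
force: [-0.2, -0.2, -1.3]
opening: 0.501
grasp_force: 0.0
```

>>> drive_tool:
  motion:
    - [[0,0,29],[0,0,0]]
    - [[0,0,0],[0,0,0]]
    - [[0,0,0],[0,0,0]]

```text
time_s: 29.35
position: [0.4928, 0.1495, 0.1216]
tcp_rot: [[1.0, -0.002, -0.002], [-0.002, -1.0, 0.0], [-0.002, -0.0, -1.0]]
force: [0.2, 0.6, -0.9]
opening: 0.496
grasp_force: 0.0
```

>>> drive_tool:
  motion:
    - [[0,0,0],[0,0,0]]
    - [[0,0,0],[0,0,0]]
    - [[0,0,0],[0,0,0]]
    - [[0,0,0],[0,0,0]]
    - [[0,0,0],[0,0,0]]
  gripper: 0

```text
time_s: 29.85
position: [0.4931, 0.1498, 0.1228]
tcp_rot: [[1.0, -0.0, 0.001], [-0.0, -1.0, 0.0], [0.001, -0.0, -1.0]]
force: [-0.1, 0.6, 5.9]
opening: 0.267
grasp_force: 30.0
```

>>> drive_tool:
  motion:
    - [[0,0,-20],[0,0,0]]
    - [[0,0,-35],[0,0,0]]
    - [[0,0,-40],[0,0,0]]
    - [[0,0,-40],[0,0,0]]
    - [[0,0,-25],[0,0,0]]

```text
time_s: 30.35
position: [0.4931, 0.1497, 0.2844]
tcp_rot: [[1.0, -0.0, 0.003], [-0.0, -1.0, 0.0], [0.003, -0.0, -1.0]]
force: [0.4, -0.0, -1.0]
opening: 0.268
grasp_force: 30.0
```

>>> drive_tool:
  motion:
    - [[-13,20,-4],[0,0,0]]
    - [[-13,40,-4],[0,0,0]]
    - [[-13,45,-4],[0,0,0]]
    - [[-13,45,-4],[0,0,0]]
    - [[-13,45,0],[0,0,0]]

```text
time_s: 30.85
position: [0.4265, -0.0467, 0.298]
tcp_rot: [[1.0, 0.001, -0.0], [0.001, -1.0, -0.0], [-0.0, 0.0, -1.0]]
force: [0.7, 0.1, -0.8]
opening: 0.268
grasp_force: 30.0
```

>>> drive_tool:
  motion:
    - [[0,45,0],[0,0,0]]
    - [[0,30,0],[0,0,0]]
    - [[0,8,0],[0,0,0]]
    - [[0,0,0],[0,0,0]]
    - [[0,0,0],[0,0,0]]

```text
time_s: 31.35
position: [0.4268, -0.1272, 0.2973]
tcp_rot: [[1.0, 0.0, -0.002], [0.0, -1.0, 0.002], [-0.002, -0.002, -1.0]]
force: [-0.7, -0.6, -1.8]
opening: 0.267
grasp_force: 30.0
```

```bash
python3 rack.py C
```

```text
[('table', [198.0, 186.0, 168.0]), ('rack', [176.0, 174.0, 155.0]), ('rackshadow', [92.0, 91.0, 79.0]), ('corner', [159.0, 149.0, 134.0])]
rack raw [ 0.5188 -0.1289] size 136.37547302246094 136.66641235351562 yaw -5.09211540222168
{'A': [0.5539, -0.1015], 'B': [0.548, -0.1673], 'C': [0.4882, -0.0957], 'D': [0.4823, -0.1614]}
at 31.4 [ 0.4269 -0.1269  0.2974] 0.06 tilt [-0.0013  0.0021 -0.    ] F [ 0.1 -0.7 -0.7] op 0.27 gf 30.0
turn 0.001 = 1 x 0.001
shift [ 61.2 -31.2   0.4] = 4 x [15.31 -7.81  0.1 ]
```

>>> drive_tool:
  motion:
    - [[20,-10,0],[0,0,0]]
    - [[30,-15,0],[0,0,0]]
    - [[12,-6,20],[0,0,0]]
    - [[0,0,40],[0,0,0]]
    - [[0,0,40],[0,0,0]]

```text
time_s: 31.9
position: [0.4903, -0.0954, 0.1973]
tcp_rot: [[1.0, 0.004, 0.002], [0.004, -1.0, -0.001], [0.002, 0.001, -1.0]]
force: [0.4, -0.0, -2.7]
opening: 0.265
grasp_force: 30.0
```

>>> drive_tool:
  motion:
    - [[0,0,30],[0,0,0]]
    - [[0,0,3],[0,0,0]]
    - [[0,0,0],[0,0,0]]
    - [[0,0,0],[0,0,0]]
    - [[0,0,0],[0,0,0]]

```text
time_s: 32.4
position: [0.4907, -0.0977, 0.1665]
tcp_rot: [[1.0, 0.0, 0.003], [0.0, -1.0, -0.002], [0.003, 0.002, -1.0]]
force: [0.3, -1.0, -1.4]
opening: 0.269
grasp_force: 30.0
```

Run:
```python
from h import *
plan([((.4895,-.0957,.0910),0,4)])
```

```text
at 32.4 [ 0.4907 -0.0977  0.1665] 0.02 tilt [ 0.0017 -0.0028 -0.    ] F [ 0.3 -1.  -1.4] op 0.269 gf 30.0
shift [-1.2 -2.  75.5] = 4 x [-0.29 -0.5  18.87]
```

>>> drive_tool:
  motion:
    - [[-1,-2,5],[0,0,0]]
    - [[0,0,5],[0,0,0]]
    - [[0,0,15],[0,0,0]]
    - [[0,0,15],[0,0,0]]
    - [[0,0,15],[0,0,0]]

```text
time_s: 32.9
position: [0.4882, -0.0955, 0.1092]
tcp_rot: [[1.0, -0.0, -0.001], [-0.0, -1.0, -0.0], [-0.001, 0.0, -1.0]]
force: [0.5, 0.1, -1.4]
opening: 0.266
grasp_force: 30.0
```

>>> drive_tool:
  motion:
    - [[0,0,10],[0,0,0]]
    - [[0,0,5],[0,0,0]]
    - [[0,0,4],[0,0,0]]
    - [[0,0,0],[0,0,0]]
    - [[0,0,0],[0,0,0]]

```text
time_s: 33.4
position: [0.4883, -0.0955, 0.0909]
tcp_rot: [[1.0, -0.0, -0.001], [-0.0, -1.0, -0.0], [-0.001, 0.0, -1.0]]
force: [-0.0, -0.2, -0.5]
opening: 0.27
grasp_force: 30.0
```

>>> drive_tool:
  motion:
    - [[0,0,0],[0,0,0]]
    - [[0,0,0],[0,0,0]]
    - [[0,0,0],[0,0,0]]
    - [[0,0,-20],[0,0,0]]
    - [[0,0,-40],[0,0,0]]
  gripper: 0.5

```text
time_s: 33.9
position: [0.4861, -0.0946, 0.149]
tcp_rot: [[1.0, -0.0, -0.008], [-0.0, -1.0, 0.003], [-0.008, -0.003, -1.0]]
force: [-0.3, 0.1, 0.3]
opening: 0.493
grasp_force: 0.0
```

>>> drive_tool:
  motion:
    - [[0,0,-40],[0,0,-0.07]]
    - [[0,0,-30],[0,0,-0.14]]
    - [[0,0,0],[0,0,-0.14]]
    - [[0,0,0],[0,0,-0.14]]
    - [[0,0,0],[0,0,-0.14]]

```text
time_s: 34.4
position: [0.4883, -0.0954, 0.2212]
tcp_rot: [[0.805, 0.594, -0.0], [0.594, -0.805, -0.0], [-0.0, 0.0, -1.0]]
force: [-0.8, -0.3, 0.5]
opening: 0.5
grasp_force: 0.0
```

>>> drive_tool:
  motion:
    - [[0,0,0],[0,0,-0.14]]
    - [[0,0,0],[0,0,-0.14]]
    - [[0,0,0],[0,0,-0.14]]
    - [[0,0,0],[0,0,-0.14]]
    - [[0,0,0],[0,0,0]]

```text
time_s: 34.9
position: [0.4881, -0.0953, 0.2206]
tcp_rot: [[0.372, 0.928, -0.001], [0.928, -0.372, 0.0], [-0.0, -0.001, -1.0]]
force: [-0.0, 0.8, -0.2]
opening: 0.498
grasp_force: 0.0
```

Run:
```python
from h import *
plan([((.5554,.1916,.222),69.3,7)])
```

```text
at 34.9 [ 0.4881 -0.0953  0.2206] 68.16 tilt [-0.0012  0.0004 -0.    ] F [-0.   0.8 -0.2] op 0.498 gf 0.0
turn -0.02 = 1 x -0.0199
shift [292.2 -38.5  -1.4] = 7 x [41.74 -5.49 -0.19]
```

>>> drive_tool:
  motion:
    - [[25,-3,0],[0,0,-0.02]]
    - [[45,-6,0],[0,0,0]]
    - [[45,-6,0],[0,0,0]]
    - [[45,-6,0],[0,0,0]]
    - [[45,-6,0],[0,0,0]]

```text
time_s: 35.4
position: [0.5361, 0.1075, 0.2207]
tcp_rot: [[0.357, 0.934, -0.001], [0.934, -0.357, -0.0], [-0.0, -0.001, -1.0]]
force: [0.7, -0.9, -0.1]
opening: 0.497
grasp_force: 0.0
```

>>> drive_tool:
  motion:
    - [[45,-6,0],[0,0,0]]
    - [[32,-4,0],[0,0,0]]
    - [[10,-1,0],[0,0,0]]
    - [[0,0,0],[0,0,0]]
    - [[0,0,0],[0,0,0]]

```text
time_s: 35.9
position: [0.5559, 0.1901, 0.2203]
tcp_rot: [[0.354, 0.935, -0.002], [0.935, -0.354, -0.001], [-0.002, -0.002, -1.0]]
force: [-0.1, -0.9, 0.7]
opening: 0.503
grasp_force: 0.0
```

Run:
```python
from h import *
plan([((.5554,.1916,.136),69.3,3)])
```

```text
at 35.9 [0.5559 0.1901 0.2203] 69.24 tilt [-0.0016  0.0016 -0.    ] F [-0.1 -0.9  0.7] op 0.503 gf 0.0
turn -0.001 = 1 x -0.0011
shift [ 1.2 -1.  84.3] = 3 x [ 0.42 -0.34 28.11]
```

>>> drive_tool:
  motion:
    - [[1,-1,10],[0,0,0]]
    - [[0,0,35],[0,0,0]]
    - [[0,0,30],[0,0,0]]
    - [[0,0,9],[0,0,0]]
    - [[0,0,0],[0,0,0]]

```text
time_s: 36.4
position: [0.5545, 0.1911, 0.1349]
tcp_rot: [[0.355, 0.935, -0.005], [0.935, -0.355, -0.001], [-0.003, -0.005, -1.0]]
force: [0.4, -0.7, 0.7]
opening: 0.5
grasp_force: 0.0
```

>>> drive_tool:
  motion:
    - [[0,0,0],[0,0,0]]
    - [[0,0,0],[0,0,0]]
    - [[0,0,0],[0,0,0]]
    - [[0,0,0],[0,0,0]]
    - [[0,0,0],[0,0,0]]
  gripper: 0

```text
time_s: 36.9
position: [0.5559, 0.1926, 0.1375]
tcp_rot: [[0.353, 0.936, -0.0], [0.936, -0.353, 0.0], [0.0, -0.0, -1.0]]
force: [-1.9, 0.9, 3.8]
opening: 0.186
grasp_force: 30.5
```

>>> drive_tool:
  motion:
    - [[0,0,0],[0,0,0.08]]
    - [[0,0,0],[0,0,0.14]]
    - [[0,0,0],[0,0,0.14]]
    - [[0,0,0],[0,0,0.14]]
    - [[0,0,0],[0,0,0.14]]

```text
time_s: 37.4
position: [0.5566, 0.192, 0.1375]
tcp_rot: [[0.845, 0.535, 0.001], [0.535, -0.845, -0.001], [0.001, 0.001, -1.0]]
force: [1.0, -2.1, 2.7]
opening: 0.181
grasp_force: 30.3
```

>>> drive_tool:
  motion:
    - [[0,0,0],[0,0,0.14]]
    - [[0,0,0],[0,0,0.14]]
    - [[0,0,0],[0,0,0.14]]
    - [[0,0,0],[0,0,0.14]]
    - [[0,0,0],[0,0,0.057]]

```text
time_s: 37.9
position: [0.5568, 0.1911, 0.1374]
tcp_rot: [[0.999, -0.05, 0.001], [-0.05, -0.999, -0.002], [0.001, 0.002, -1.0]]
force: [1.2, -5.0, 2.6]
opening: 0.182
grasp_force: 30.6
```

>>> drive_tool:
  motion:
    - [[0,0,0],[0,0,0]]
    - [[0,0,0],[0,0,0]]
    - [[0,0,0],[0,0,0]]

```text
time_s: 38.2
position: [0.5569, 0.1911, 0.1375]
tcp_rot: [[0.999, -0.046, 0.001], [-0.046, -0.999, -0.002], [0.002, 0.002, -1.0]]
force: [0.7, -5.8, 4.3]
opening: 0.183
grasp_force: 30.6
```

>>> drive_tool:
  motion:
    - [[0,0,0],[0,0,0]]
    - [[0,0,0],[0,0,0]]
    - [[0,0,0],[0,0,0]]
    - [[0,0,-20],[0,0,0]]
    - [[0,0,-30],[0,0,0]]
  gripper: 0.5

```text
time_s: 38.7
position: [0.5531, 0.1921, 0.1844]
tcp_rot: [[0.999, -0.046, -0.009], [-0.046, -0.999, -0.001], [-0.009, 0.002, -1.0]]
force: [-0.4, 0.7, -0.4]
opening: 0.479
grasp_force: 0.0
```

>>> drive_tool:
  motion:
    - [[0,0,-35],[0,0,0]]
    - [[-30,20,0],[0,0,0]]
    - [[-31,20,0],[0,0,0]]
    - [[0,0,0],[0,0,0]]
    - [[0,0,0],[0,0,0]]

```text
time_s: 39.2
position: [0.492, 0.1551, 0.2214]
tcp_rot: [[0.999, -0.047, -0.002], [-0.047, -0.999, -0.0], [-0.002, 0.0, -1.0]]
force: [-0.0, -0.2, -0.1]
opening: 0.5
grasp_force: 0.0
```

Run:
```python
from h import *
plan([((.4932,.1500,.2208),0,1),((.4932,.15,.122),0,4)])
```

```text
at 39.2 [0.492  0.1551 0.2214] -2.71 tilt [0.0002 0.0021 0.    ] F [-0.  -0.2 -0.1] op 0.5 gf 0.0
turn -0.047 = 1 x -0.0472
shift [1.2 5.1 0.6] = 1 x [1.16 5.14 0.56]
shift [ 0.  -0.  98.8] = 4 x [ 0.  -0.  24.7]
```

Rotor yaw is now -2.7°. Picking column 3.

>>> drive_tool:
  motion:
    - [[0,0,0],[0,0,-0.047]]
    - [[1,5,0],[0,0,0]]
    - [[0,0,30],[0,0,0]]
    - [[0,0,40],[0,0,0]]
    - [[0,0,29],[0,0,0]]

```text
time_s: 39.7
position: [0.4944, 0.1502, 0.1208]
tcp_rot: [[1.0, -0.001, -0.001], [-0.001, -1.0, -0.0], [-0.001, 0.0, -1.0]]
force: [-0.1, -0.1, -0.5]
opening: 0.502
grasp_force: 0.0
```

>>> drive_tool:
  motion:
    - [[0,0,0],[0,0,0]]
    - [[0,0,0],[0,0,0]]
    - [[0,0,0],[0,0,0]]

```text
time_s: 40.0
position: [0.4956, 0.1505, 0.124]
tcp_rot: [[1.0, -0.0, 0.002], [-0.0, -1.0, 0.0], [0.002, -0.0, -1.0]]
force: [0.5, -0.6, 0.0]
opening: 0.499
grasp_force: 0.0
```

>>> drive_tool:
  motion:
    - [[0,0,0],[0,0,0]]
    - [[0,0,0],[0,0,0]]
    - [[0,0,0],[0,0,0]]
    - [[0,0,0],[0,0,0]]
    - [[0,0,0],[0,0,0]]
  gripper: 0

```text
time_s: 40.5
position: [0.4944, 0.1503, 0.1234]
tcp_rot: [[1.0, -0.0, 0.0], [-0.0, -1.0, 0.0], [0.0, -0.0, -1.0]]
force: [-0.4, -0.4, 5.3]
opening: 0.267
grasp_force: 30.0
```

>>> drive_tool:
  motion:
    - [[0,0,-20],[0,0,0]]
    - [[0,0,-35],[0,0,0]]
    - [[0,0,-40],[0,0,0]]
    - [[0,0,-40],[0,0,0]]
    - [[0,0,-25],[0,0,0]]

```text
time_s: 41.0
position: [0.4948, 0.1504, 0.2853]
tcp_rot: [[1.0, -0.0, 0.002], [-0.0, -1.0, 0.0], [0.002, -0.0, -1.0]]
force: [0.6, 0.2, -2.0]
opening: 0.267
grasp_force: 30.0
```

>>> drive_tool:
  motion:
    - [[-13,20,-4],[0,0,0]]
    - [[-13,40,-4],[0,0,0]]
    - [[-13,45,-4],[0,0,0]]
    - [[-13,45,-4],[0,0,0]]
    - [[-13,45,0],[0,0,0]]

```text
time_s: 41.5
position: [0.4282, -0.046, 0.2989]
tcp_rot: [[1.0, 0.001, -0.0], [0.001, -1.0, -0.0], [-0.0, 0.0, -1.0]]
force: [0.9, -0.3, -1.3]
opening: 0.265
grasp_force: 30.0
```

>>> drive_tool:
  motion:
    - [[0,45,0],[0,0,0]]
    - [[0,30,0],[0,0,0]]
    - [[0,8,0],[0,0,0]]
    - [[0,0,0],[0,0,0]]
    - [[0,0,0],[0,0,0]]

```text
time_s: 42.0
position: [0.4285, -0.1265, 0.2983]
tcp_rot: [[1.0, 0.0, -0.002], [0.0, -1.0, 0.002], [-0.002, -0.002, -1.0]]
force: [0.5, -0.4, -1.5]
opening: 0.267
grasp_force: 30.0
```

```bash
python3 rack.py D
```

```text
[('table', [198.0, 185.0, 168.0]), ('rack', [162.0, 161.0, 148.0]), ('rackshadow', [88.0, 83.0, 75.0]), ('corner', [166.0, 155.0, 141.0])]
rack raw [ 0.5314 -0.1396] size 136.85284423828125 137.17930603027344 yaw -4.730938911437988
{'A': [0.5663, -0.1121], 'B': [0.5608, -0.1778], 'C': [0.5005, -0.1066], 'D': [0.4951, -0.1724]}
at 42.05 [ 0.4286 -0.1262  0.2984] 0.06 tilt [-0.0014  0.0021 -0.    ] F [ 0.2  0.7 -1.3] op 0.268 gf 30.0
turn 0.001 = 1 x 0.0011
shift [66.5 46.2  1.4] = 4 x [16.62 11.55  0.34]
```

The rack was knocked by about (12.6, -10.7) mm. The measured size, 137 mm, still fits, so I'll go to its new bore D.

>>> drive_tool:
  motion:
    - [[20,13,0],[0,0,0]]
    - [[30,20,0],[0,0,0]]
    - [[16,11,20],[0,0,0]]
    - [[0,0,40],[0,0,0]]
    - [[0,0,40],[0,0,0]]

```text
time_s: 42.55
position: [0.4962, -0.1705, 0.1981]
tcp_rot: [[1.0, 0.002, 0.001], [0.002, -1.0, -0.001], [0.001, 0.001, -1.0]]
force: [-0.5, 0.2, -2.5]
opening: 0.27
grasp_force: 30.0
```

>>> drive_tool:
  motion:
    - [[0,0,30],[0,0,0]]
    - [[0,0,3],[0,0,0]]
    - [[0,0,0],[0,0,0]]
    - [[0,0,0],[0,0,0]]
    - [[0,0,0],[0,0,0]]

```text
time_s: 43.05
position: [0.4963, -0.1721, 0.1676]
tcp_rot: [[1.0, 0.0, 0.003], [0.0, -1.0, -0.002], [0.003, 0.002, -1.0]]
force: [0.3, -0.0, -0.8]
opening: 0.265
grasp_force: 30.0
```

Run:
```python
from h import *
plan([((.4963,-.1724,.0913),0,4)])
```

```text
at 43.05 [ 0.4963 -0.1721  0.1676] 0.02 tilt [ 0.0021 -0.0026 -0.    ] F [ 0.3 -0.  -0.8] op 0.265 gf 30.0
shift [ 0.   0.3 76.3] = 4 x [1.000e-02 8.000e-02 1.907e+01]
```

>>> drive_tool:
  motion:
    - [[0.5,0,6],[0,0,0]]
    - [[0,0,5],[0,0,0]]
    - [[0,0,15],[0,0,0]]
    - [[0,0,15],[0,0,0]]
    - [[0,0,15],[0,0,0]]

```text
time_s: 43.55
position: [0.4959, -0.1722, 0.1093]
tcp_rot: [[1.0, -0.001, 0.001], [-0.001, -1.0, -0.001], [0.001, 0.001, -1.0]]
force: [2.0, -0.6, -0.2]
opening: 0.27
grasp_force: 30.0
```

>>> drive_tool:
  motion:
    - [[0,0,10],[0,0,0]]
    - [[0,0,5],[0,0,0]]
    - [[0,0,4],[0,0,0]]
    - [[0,0,0],[0,0,0]]
    - [[0,0,0],[0,0,0]]

```text
time_s: 44.05
position: [0.496, -0.1721, 0.0914]
tcp_rot: [[1.0, -0.0, 0.001], [-0.0, -1.0, -0.001], [0.001, 0.001, -1.0]]
force: [1.3, -0.0, 2.8]
opening: 0.266
grasp_force: 30.0
```

>>> drive_tool:
  motion:
    - [[0,0,0],[0,0,0]]
    - [[0,0,0],[0,0,0]]
    - [[0,0,0],[0,0,0]]
    - [[0,0,-20],[0,0,0]]
    - [[0,0,-40],[0,0,0]]
  gripper: 0.5

```text
time_s: 44.55
position: [0.4927, -0.1703, 0.1485]
tcp_rot: [[1.0, -0.0, -0.009], [-0.0, -1.0, 0.005], [-0.009, -0.005, -1.0]]
force: [0.5, -1.0, 0.3]
opening: 0.494
grasp_force: 0.0
```

>>> drive_tool:
  motion:
    - [[0,0,-40],[0,0,0.047]]
    - [[0,0,-30],[0,0,0]]
    - [[5,-20,0],[0,0,0]]
    - [[5,-45,0],[0,0,0]]
    - [[5,-45,0],[0,0,0]]

```text
time_s: 45.05
position: [0.5155, -0.062, 0.2208]
tcp_rot: [[0.999, -0.05, -0.001], [-0.05, -0.999, 0.0], [-0.001, 0.0, -1.0]]
force: [-0.2, -0.1, 0.3]
opening: 0.497
grasp_force: 0.0
```

>>> drive_tool:
  motion:
    - [[5,-45,0],[0,0,0]]
    - [[5,-45,0],[0,0,0]]
    - [[5,-45,0],[0,0,0]]
    - [[5,-45,0],[0,0,0]]
    - [[5,-40,0],[0,0,0]]

```text
time_s: 45.55
position: [0.5503, 0.1582, 0.2202]
tcp_rot: [[0.999, -0.046, -0.002], [-0.046, -0.999, -0.0], [-0.002, 0.0, -1.0]]
force: [0.9, 0.1, 0.1]
opening: 0.498
grasp_force: 0.0
```

>>> drive_tool:
  motion:
    - [[5,-25,0],[0,0,0]]
    - [[0,-10,0],[0,0,0]]
    - [[0,0,0],[0,0,0]]
    - [[0,0,0],[0,0,0]]
    - [[0,0,0],[0,0,0]]

```text
time_s: 46.05
position: [0.5573, 0.1892, 0.2205]
tcp_rot: [[0.999, -0.049, -0.002], [-0.049, -0.999, -0.001], [-0.002, 0.001, -1.0]]
force: [0.3, -1.2, -0.8]
opening: 0.502
grasp_force: 0.0
```

Run:
```python
from h import *
plan([((.5554,.1916,.136),-2.7,3)])
t=capture('top'); save(t,'t3.png',140,135,400,265,3)
```

```text
at 46.05 [0.5573 0.1892 0.2205] -2.8 tilt [0.0007 0.0018 0.    ] F [ 0.3 -1.2 -0.8] op 0.502 gf 0.0
turn -0.002 = 1 x -0.0018
shift [-2.  -2.3 84.5] = 3 x [-0.67 -0.77 28.16]
```

View pics/t3.png

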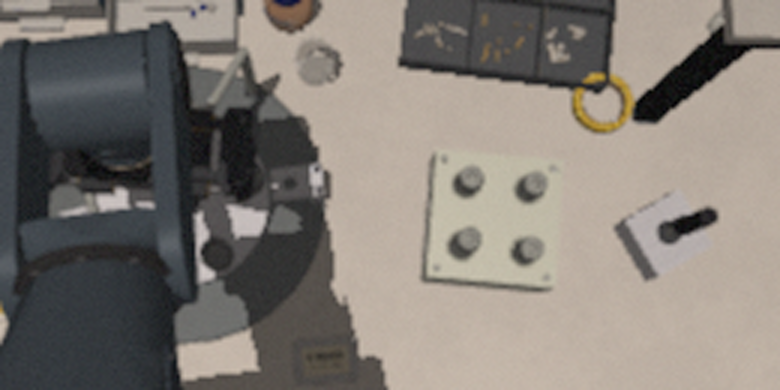

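All four columns stand in the rack, at (468,180), (531,185), (464,243) and (527,250), and the pin block is at (670,232). Next I'll turn the carousel +172° to bring the tab under the ear.

>>> drive_tool:
  motion:
    - [[-2,-2.3,10],[0,0,0]]
    - [[0,0,35],[0,0,0]]
    - [[0,0,30],[0,0,0]]
    - [[0,0,9],[0,0,0]]
    - [[0,0,0],[0,0,0]]

```text
time_s: 46.6
position: [0.5543, 0.1925, 0.1348]
tcp_rot: [[0.999, -0.048, -0.005], [-0.048, -0.999, -0.001], [-0.005, 0.001, -1.0]]
force: [-0.1, -0.6, 0.2]
opening: 0.5
grasp_force: 0.0
```

>>> drive_tool:
  motion:
    - [[0,0,0],[0,0,0]]
    - [[0,0,0],[0,0,0]]
    - [[0,0,0],[0,0,0]]
    - [[0,0,0],[0,0,0]]
    - [[0,0,0],[0,0,0]]
  gripper: 0

```text
time_s: 47.1
position: [0.5562, 0.1912, 0.1376]
tcp_rot: [[0.999, -0.046, 0.0], [-0.046, -0.999, -0.004], [0.0, 0.004, -1.0]]
force: [0.0, -6.7, 3.8]
opening: 0.179
grasp_force: 30.0
```

>>> drive_tool:
  motion:
    - [[0,0,0],[0,0,-0.08]]
    - [[0,0,0],[0,0,-0.14]]
    - [[0,0,0],[0,0,-0.14]]
    - [[0,0,0],[0,0,-0.14]]
    - [[0,0,0],[0,0,-0.14]]

```text
time_s: 47.6
position: [0.556, 0.1917, 0.1376]
tcp_rot: [[0.826, 0.564, 0.0], [0.564, -0.826, -0.002], [-0.001, 0.002, -1.0]]
force: [-1.0, -4.2, 3.4]
opening: 0.179
grasp_force: 30.0
```

>>> drive_tool:
  motion:
    - [[0,0,0],[0,0,-0.14]]
    - [[0,0,0],[0,0,-0.14]]
    - [[0,0,0],[0,0,-0.14]]
    - [[0,0,0],[0,0,-0.14]]
    - [[0,0,0],[0,0,-0.14]]

```text
time_s: 48.1
position: [0.5555, 0.192, 0.1376]
tcp_rot: [[0.269, 0.963, -0.001], [0.963, -0.269, -0.002], [-0.002, -0.0, -1.0]]
force: [-1.5, -3.9, 4.5]
opening: 0.181
grasp_force: 30.0
```

>>> drive_tool:
  motion:
    - [[0,0,0],[0,0,-0.14]]
    - [[0,0,0],[0,0,-0.14]]
    - [[0,0,0],[0,0,-0.14]]
    - [[0,0,0],[0,0,-0.14]]
    - [[0,0,0],[0,0,-0.14]]

```text
time_s: 48.6
position: [0.555, 0.192, 0.1376]
tcp_rot: [[-0.415, 0.91, -0.002], [0.91, 0.415, -0.002], [-0.001, -0.003, -1.0]]
force: [-2.0, -5.1, 4.9]
opening: 0.181
grasp_force: 30.0
```

>>> drive_tool:
  motion:
    - [[0,0,0],[0,0,-0.14]]
    - [[0,0,0],[0,0,-0.14]]
    - [[0,0,0],[0,0,-0.14]]
    - [[0,0,0],[0,0,-0.14]]
    - [[0,0,0],[0,0,-0.14]]

```text
time_s: 49.1
position: [0.5545, 0.1916, 0.1376]
tcp_rot: [[-0.903, 0.429, -0.003], [0.429, 0.903, -0.003], [0.002, -0.004, -1.0]]
force: [-3.7, -5.6, 6.1]
opening: 0.181
grasp_force: 30.1
```

>>> drive_tool:
  motion:
    - [[0,0,0],[0,0,-0.14]]
    - [[0,0,0],[0,0,-0.1]]
    - [[0,0,0],[0,0,0]]
    - [[0,0,0],[0,0,0]]
    - [[0,0,0],[0,0,0]]

```text
time_s: 49.6
position: [0.5544, 0.1914, 0.1376]
tcp_rot: [[-0.978, 0.206, -0.003], [0.206, 0.978, -0.003], [0.003, -0.004, -1.0]]
force: [-4.1, -5.9, 6.8]
opening: 0.186
grasp_force: 30.1
```

Run:
```python
from h import *
plan([((.5554,.1916,.136),169.3,3)])
```

```text
at 49.6 [0.5544 0.1914 0.1376] 168.09 tilt [-0.0037 -0.0026  0.    ] F [-4.1 -5.9  6.8] op 0.186 gf 30.1
turn -0.021 = 1 x -0.0211
shift [-0.9  0.4  1.6] = 3 x [-0.31  0.12  0.53]
```

>>> drive_tool:
  motion:
    - [[0,0,0],[0,0,-0.021]]
    - [[0,0,0],[0,0,0]]
    - [[0,0,0],[0,0,0]]
    - [[0,0,0],[0,0,0]]

```text
time_s: 50.0
position: [0.5544, 0.1914, 0.1376]
tcp_rot: [[-0.983, 0.186, -0.003], [0.186, 0.983, -0.003], [0.003, -0.004, -1.0]]
force: [-3.5, -6.5, 5.6]
opening: 0.186
grasp_force: 30.1
```

>>> drive_tool:
  motion:
    - [[0,0,0],[0,0,0]]
    - [[0,0,0],[0,0,0]]
    - [[0,0,0],[0,0,0]]
    - [[0,0,-20],[0,0,0]]
    - [[0,0,-30],[0,0,0]]
  gripper: 0.5

```text
time_s: 50.5
position: [0.5542, 0.1929, 0.1849]
tcp_rot: [[-0.982, 0.186, -0.006], [0.186, 0.982, -0.001], [0.006, -0.002, -1.0]]
force: [-0.0, -0.5, 0.5]
opening: 0.481
grasp_force: 0.0
```

>>> drive_tool:
  motion:
    - [[0,0,-35],[0,0,0.14]]
    - [[0,0,0],[0,0,0.14]]
    - [[0,0,0],[0,0,0.14]]
    - [[0,0,0],[0,0,0.14]]
    - [[0,0,0],[0,0,0.14]]

```text
time_s: 51.0
position: [0.5558, 0.1932, 0.2214]
tcp_rot: [[-0.627, 0.779, -0.001], [0.779, 0.627, -0.0], [0.0, -0.001, -1.0]]
force: [0.4, -0.9, -0.3]
opening: 0.499
grasp_force: 0.0
```

>>> drive_tool:
  motion:
    - [[0,0,0],[0,0,0.14]]
    - [[0,0,0],[0,0,0.14]]
    - [[0,0,0],[0,0,0.14]]
    - [[0,0,0],[0,0,0.14]]
    - [[-20,0,0],[0,0,0]]

```text
time_s: 51.5
position: [0.5579, 0.1749, 0.2212]
tcp_rot: [[-0.123, 0.992, -0.001], [0.992, 0.123, 0.001], [0.001, -0.001, -1.0]]
force: [0.0, 0.1, -0.6]
opening: 0.498
grasp_force: 0.0
```

>>> drive_tool:
  motion:
    - [[-40,-2,0],[0,0,0]]
    - [[-40,-2,0],[0,0,0]]
    - [[-40,-2,0],[0,0,0]]
    - [[0,0,0],[0,0,0]]
    - [[0,0,0],[0,0,0]]

```text
time_s: 52.0
position: [0.567, 0.0528, 0.2213]
tcp_rot: [[-0.121, 0.993, -0.001], [0.993, 0.121, 0.001], [0.001, -0.001, -1.0]]
force: [-0.7, -0.5, -0.7]
opening: 0.503
grasp_force: 0.0
```

Run:
```python
from h import *
import pickle
st=read_state(); im=capture('wrist'); pickle.dump((st,im),open('w6.pkl','wb')); plan([]); C=cam('wrist',st)
u=proj(C,[[.5702,.0762,.06],[.5702,.0762,.04],[.5554,.1912,.172]]); print(u)
x,y=u[0].astype(int); x0,y0=max(x-75,0),max(y-60,0); print(x0,y0)
save(im,'w6.png',x0,y0,x0+150,y0+120,5)
```

```text
at 52.05 [0.5668 0.0538 0.2213] 97.01 tilt [-0.0014 -0.0008 -0.    ] F [ 0.3  0.6 -0.2] op 0.501 gf 0.0
[[261.10063551 165.37617685]
 [260.88907511 162.6121571 ]
 [262.97695778  21.74212355]]
186 105
```

View pics/w6.png

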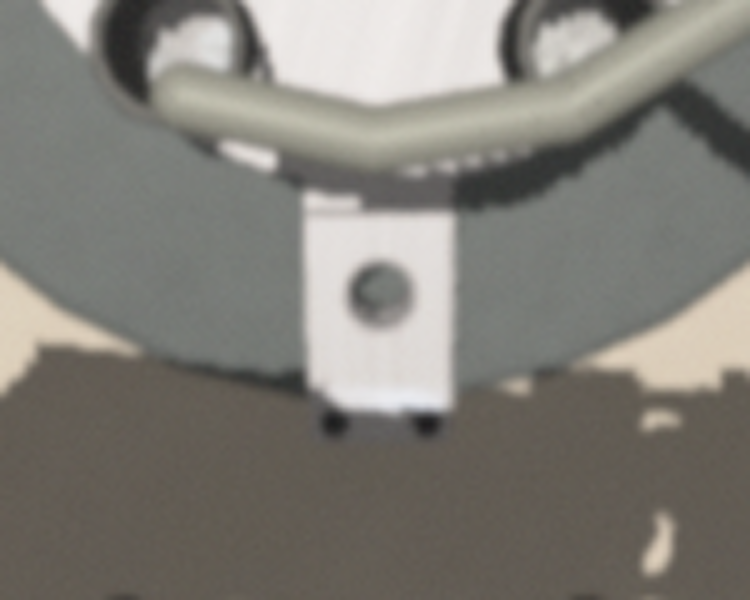

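The ear hole is at (380,293), with the stand's base visible straight through it and the tab edges flush, so the holes are aligned. Next, measure the ear hole and the pin, correcting the camera bias in the tool frame.

Run:
```python
from h import *
import pickle
st,im=pickle.load(open('w6.pkl','rb')); C=cam('wrist',st); R=st['tcp_rot']
b=R@np.array([.0007,-.0026,0])
uv=np.array([380,293])/5+[186,105]
p=back(C,uv,.06); print('ear raw',p,'corr',p-b)
# pin block via top: block top face z=.055
t=capture('top'); Ct=cam('top')
uvb=np.array([670,232])/3+[140,135]
print('handle top in top cam',back(Ct,uvb,.055), back(Ct,np.array([710,216])/3+[140,135],.194))
plan([((.512,-.27,.25),97,8)])
```

```text
ear raw [0.57097694 0.07839717 0.06      ] corr [0.57364236 0.07801573 0.05999617]
handle top in top cam [ 0.51799716 -0.33514229  0.055     ] [ 0.51717189 -0.33389196  0.194     ]
at 52.1 [0.5667 0.0544 0.2213] 97.08 tilt [-0.0015 -0.0007  0.    ] F [0.5 1.2 0.3] op 0.497 gf 0.0
turn 0.001 = 1 x 0.0015
shift [-315.3  -93.8  -28.7] = 8 x [-39.41 -11.73  -3.58]
```

Run:
```python
from h import *
C=cam('scene'); Ct=cam('top')
print('leg foot',back(C,(291,160),0),back(Ct,(356,174),0)); 
for z in (.3,.4,.5): print('shelf corner',z,back(C,(291,87),z),back(Ct,(383,149),z))
plan([((.515,-.375,.26),97,10)])
```

```text
leg foot [ 0.64706053 -0.33402266  0.        ] [ 0.65606116 -0.33116763  0.        ]
shelf corner 0.3 [ 0.69060561 -0.3594781   0.3       ] [ 0.65927771 -0.32341107  0.3       ]
shelf corner 0.4 [ 0.57526165 -0.18580661  0.4       ] [ 0.63061498 -0.28837445  0.4       ]
shelf corner 0.5 [ 0.45991768 -0.01213513  0.5       ] [ 0.60195225 -0.25333783  0.5       ]
at 52.1 [0.5667 0.0544 0.2213] 97.08 tilt [-0.0015 -0.0007  0.    ] F [0.5 1.2 0.3] op 0.497 gf 0.0
turn 0.001 = 1 x 0.0015
shift [-419.9 -103.6  -38.7] = 10 x [-41.99 -10.36  -3.87]
```

>>> drive_tool:
  motion:
    - [[-25,-6,-4],[0,0,0]]
    - [[-44,-11,-5],[0,0,0]]
    - [[-45,-11,-5],[0,0,0]]
    - [[-45,-11,-5],[0,0,0]]
    - [[-45,-11,-5],[0,0,0]]

```text
time_s: 52.6
position: [0.5425, -0.1549, 0.2458]
tcp_rot: [[-0.126, 0.992, -0.001], [0.992, 0.126, 0.0], [0.0, -0.001, -1.0]]
force: [0.4, -0.9, 0.6]
opening: 0.499
grasp_force: 0.0
```

>>> drive_tool:
  motion:
    - [[-45,-11,-5],[0,0,0]]
    - [[-45,-11,-5],[0,0,0]]
    - [[-45,-11,-5],[0,0,0]]
    - [[-45,-11,0],[0,0,0]]
    - [[-30,-8,0],[0,0,0]]

```text
time_s: 53.1
position: [0.5172, -0.3718, 0.2608]
tcp_rot: [[-0.123, 0.992, -0.0], [0.992, 0.123, -0.001], [-0.001, -0.0, -1.0]]
force: [0.4, -0.0, 0.3]
opening: 0.498
grasp_force: 0.0
```

>>> drive_tool:
  motion:
    - [[-6,-2,0],[0,0,0]]
    - [[0,0,0],[0,0,0]]
    - [[0,0,0],[0,0,0]]
    - [[0,0,0],[0,0,0]]

```text
time_s: 53.5
position: [0.5159, -0.3738, 0.2606]
tcp_rot: [[-0.125, 0.992, -0.001], [0.992, 0.125, 0.001], [0.001, -0.001, -1.0]]
force: [0.6, 0.1, -0.4]
opening: 0.499
grasp_force: 0.0
```

Run:
```python
from h import *
import pickle
st=read_state(); im=capture('wrist'); pickle.dump((st,im),open('w7.pkl','wb')); plan([]); C=cam('wrist',st)
print(proj(C,[[.52,-.335,.194],[.52,-.335,.055]]).round(0))
save(im,'w7.png',130,20,390,220,3)
```

```text
at 53.55 [ 0.5159 -0.3741  0.2608] 97.19 tilt [-0.0011 -0.0007 -0.    ] F [ 0.5 -0.3  0.5] op 0.5 gf 0.0
[[266. 167.]
 [263. 148.]]
```

View pics/w7.png

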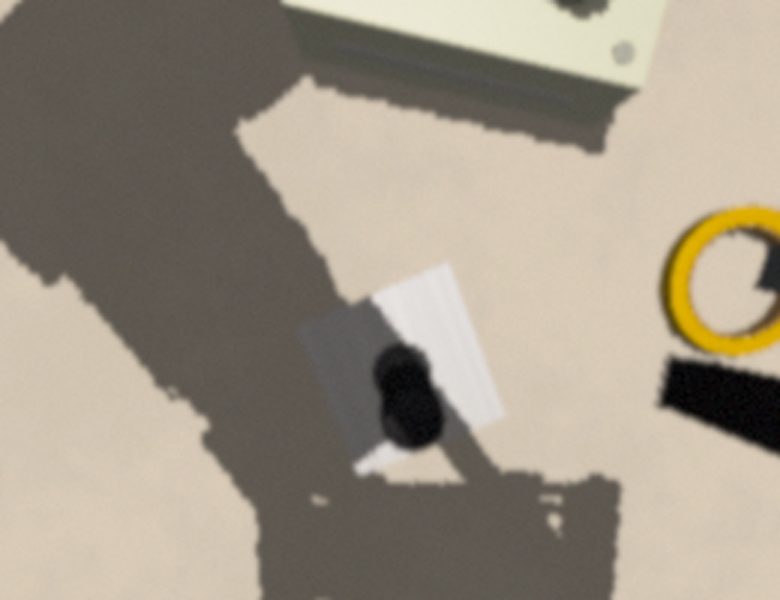

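Run:
```python
from h import *
import pickle
st,im=pickle.load(open('w7.pkl','rb')); C=cam('wrist',st)
a=back(C,np.array([412,414])/3+[130,20],.194); b=back(C,np.array([402,369])/3+[130,20],.055); print(a,b)
p=(a+b)/2+[-.0007,-.0026,0]
plan([((p[0],p[1],.2608),97.1,1),((p[0],p[1],.148),97.1,4)])
```

```text
[ 0.51985138 -0.32775209  0.194     ] [ 0.52042163 -0.32836371  0.055     ]
at 53.55 [ 0.5159 -0.3741  0.2608] 97.19 tilt [-0.0011 -0.0007 -0.    ] F [ 0.5 -0.3  0.5] op 0.5 gf 0.0
turn 0.002 = 1 x 0.0015
shift [42.7  8.9 -0. ] = 1 x [ 4.267e+01  8.880e+00 -4.000e-02]
shift [  0.    0.  112.8] = 4 x [ 0.   0.  28.2]
```

>>> drive_tool:
  motion:
    - [[21,4.5,0],[0,0,0]]
    - [[21.7,4.4,0],[0,0,0]]
    - [[0,0,0],[0,0,0]]
    - [[0,0,35],[0,0,0]]
    - [[0,0,40],[0,0,0]]

```text
time_s: 54.05
position: [0.5206, -0.3327, 0.1874]
tcp_rot: [[-0.125, 0.992, 0.004], [0.992, 0.125, -0.005], [-0.005, 0.003, -1.0]]
force: [-0.2, -0.2, 0.2]
opening: 0.498
grasp_force: 0.0
```

>>> drive_tool:
  motion:
    - [[0,0,30],[0,0,0]]
    - [[0,0,8],[0,0,0]]
    - [[0,0,0],[0,0,0]]
    - [[0,0,0],[0,0,0]]

```text
time_s: 54.45
position: [0.5198, -0.3333, 0.1492]
tcp_rot: [[-0.123, 0.992, 0.001], [0.992, 0.123, -0.002], [-0.002, 0.001, -1.0]]
force: [1.0, -0.5, 0.7]
opening: 0.501
grasp_force: 0.0
```

>>> drive_tool:
  motion:
    - [[0,0,0],[0,0,0]]
    - [[0,0,0],[0,0,0]]
    - [[0,0,0],[0,0,0]]
    - [[0,0,0],[0,0,0]]
    - [[0,0,0],[0,0,0]]
  gripper: 0

```text
time_s: 54.95
position: [0.5189, -0.3329, 0.1481]
tcp_rot: [[-0.123, 0.992, -0.0], [0.992, 0.123, -0.001], [-0.001, -0.0, -1.0]]
force: [0.9, 0.1, 2.3]
opening: 0.198
grasp_force: 30.0
```

>>> drive_tool:
  motion:
    - [[0,0,-15],[0,0,0]]
    - [[0,0,-30],[0,0,0]]
    - [[0,0,-40],[0,0,0]]
    - [[0,0,-40],[0,0,0]]
    - [[0,0,-25],[0,0,0]]

```text
time_s: 55.45
position: [0.5196, -0.3333, 0.3008]
tcp_rot: [[-0.123, 0.992, 0.002], [0.992, 0.123, -0.003], [-0.003, 0.002, -1.0]]
force: [0.7, 0.3, -1.2]
opening: 0.202
grasp_force: 30.0
```

>>> drive_tool:
  motion:
    - [[20,5,0],[0,0,0]]
    - [[40,10,0],[0,0,0]]
    - [[44,11,0],[0,0,0]]
    - [[44,11,0],[0,0,0]]
    - [[44,11,0],[0,0,0]]

```text
time_s: 55.95
position: [0.5415, -0.1328, 0.2955]
tcp_rot: [[-0.122, 0.992, -0.005], [0.992, 0.122, 0.003], [0.003, -0.004, -1.0]]
force: [1.5, 0.2, -0.2]
opening: 0.201
grasp_force: 30.0
```

>>> drive_tool:
  motion:
    - [[44,11,0],[0,0,0]]
    - [[44,11,0],[0,0,0]]
    - [[44,11,0],[0,0,0]]
    - [[40,10,0],[0,0,0]]
    - [[20,6,0],[0,0,0]]

```text
time_s: 56.45
position: [0.5658, 0.0651, 0.2955]
tcp_rot: [[-0.126, 0.992, -0.006], [0.992, 0.126, 0.002], [0.003, -0.005, -1.0]]
force: [-0.4, -0.0, -1.1]
opening: 0.201
grasp_force: 30.0
```

>>> drive_tool:
  motion:
    - [[10,3,0],[0,0,0]]
    - [[0,0,0],[0,0,0]]
    - [[0,0,0],[0,0,0]]
    - [[0,0,0],[0,0,0]]
    - [[0,0,0],[0,0,0]]

```text
time_s: 56.95
position: [0.5698, 0.0694, 0.2975]
tcp_rot: [[-0.121, 0.993, -0.001], [0.993, 0.121, -0.0], [-0.0, -0.001, -1.0]]
force: [-0.4, 0.6, -0.7]
opening: 0.2
grasp_force: 30.0
```

Run:
```python
from h import *
import pickle
st=read_state(); im=capture('wrist'); pickle.dump((st,im),open('w8.pkl','wb')); C=cam('wrist',st)
plan([((.5703,.0750,.2928),97.1,1),((.5703,.0750,.21),97.1,4)])
x,y=proj(C,[.5703,.075,.06])[0].astype(int); print(x,y)
x0=x-75;y0=max(y-75,0); print(x0,y0); save(im,'w8.png',x0,y0,x0+150,min(y0+120,384),5)
```

```text
at 57.0 [0.5698 0.0695 0.2975] 96.94 tilt [-0.0011  0.      0.    ] F [ 0.5 -0.4 -0.5] op 0.2 gf 30.0
turn -0.003 = 1 x -0.0028
shift [5.4 1.2 4.7] = 1 x [5.44 1.15 4.74]
shift [ 0.   0.  82.8] = 4 x [ 0.   0.  20.7]
257 168
182 93
```

View pics/w8.png

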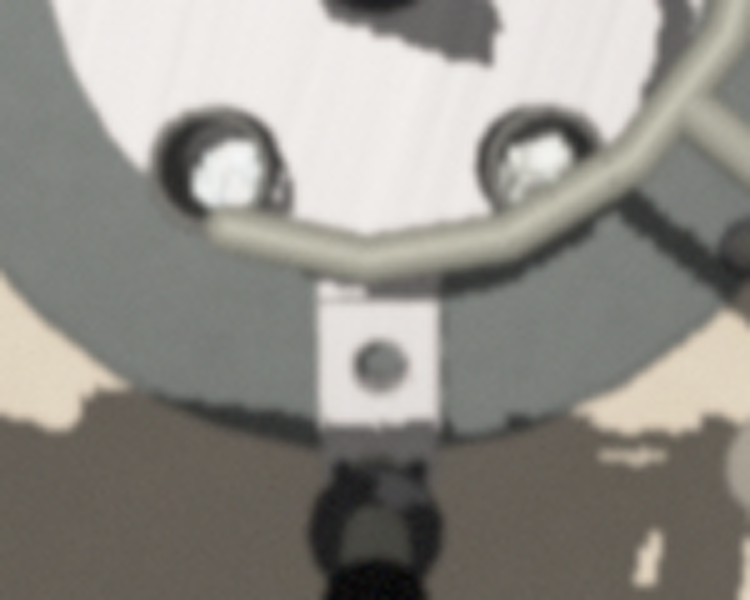

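The picture shows the ear hole at (380,365) and the pin's collar at about (376,525). I'll check where the model puts the collar and the tip to settle the fore-and-aft offset.

Run:
```python
from h import *
import pickle
st,im=pickle.load(open('w8.pkl','rb')); C=cam('wrist',st); p=st['position']; x0,y0=182,93
print('ear raw',back(C,np.array([380,365])/5+[x0,y0],.06))
zt=p[2]-.139
a=np.linspace(0,2*np.pi,60)
for o in(-.003,0,.003):
    c=p[:2]+st['tcp_rot'][:2,0]*o
    for nm,r,z in(('tip',.0025,zt),('shaft',.006,zt+.01),('collar_lo',.013,zt+.046),('collar_hi',.013,zt+.052)):
        u=(proj(C,np.c_[c[0]+r*np.cos(a),c[1]+r*np.sin(a),np.full(60,z)])-[x0,y0])*5
        print(o,nm,u.min(0).round(),u.max(0).round())
g=im.mean(2)
print('col',g[176:212,257].round().astype(int)); print('row190',g[190,240:276].round().astype(int)); print('row198',g[198,240:276].round().astype(int))
```

```text
ear raw [0.57127789 0.07821979 0.06      ]
-0.003 tip [358. 482.] [381. 504.]
-0.003 shaft [342. 478.] [397. 532.]
-0.003 collar_lo [301. 490.] [436. 620.]
-0.003 collar_hi [299. 499.] [438. 631.]
0 tip [358. 469.] [381. 491.]
0 shaft [341. 465.] [397. 519.]
0 collar_lo [300. 475.] [436. 605.]
0 collar_hi [299. 483.] [438. 616.]
0.003 tip [358. 456.] [381. 478.]
0.003 shaft [341. 451.] [397. 505.]
0.003 collar_lo [300. 460.] [437. 591.]
0.003 collar_hi [298. 467.] [438. 601.]
col [209 184 151 115  97  94  92  85  72  59  52  53  53  50  53  57  53  50
  56  64  67  68  69  69  68  67  65  60  46  24  19  12  12  15  13  11]
row190 [93 94 90 93 92 84 74 60 42 35 31 34 31 31 31 29 40 53 68 71 72 72 70 70
 64 60 59 71 84 93 95 96 93 95 93 94]
row198 [92 93 84 70 48 33 32 32 32 34 41 57 65 69 70 71 70 69 68 67 66 64 57 46
 36 29 29 30 29 38 61 83 91 91 93 92]
```

Both views agree on a target of (0.5703, 0.075). Now lowering.

>>> drive_tool:
  motion:
    - [[5.4,1.2,0],[0,0,0]]
    - [[0,0,30],[0,0,0]]
    - [[0,0,35],[0,0,0]]
    - [[0,0,20],[0,0,0]]
    - [[0,0,0],[0,0,0]]

```text
time_s: 57.5
position: [0.5679, 0.0762, 0.2095]
tcp_rot: [[-0.122, 0.992, -0.008], [0.993, 0.122, 0.001], [0.002, -0.008, -1.0]]
force: [-0.1, -0.1, -0.9]
opening: 0.199
grasp_force: 30.0
```

>>> drive_tool:
  motion:
    - [[0,0,0],[0,0,0]]
    - [[0,0,0],[0,0,0]]
    - [[0,0,0],[0,0,0]]

```text
time_s: 57.8
position: [0.5714, 0.0761, 0.2142]
tcp_rot: [[-0.123, 0.992, 0.002], [0.992, 0.123, -0.0], [-0.0, 0.002, -1.0]]
force: [-0.3, -0.4, -0.1]
opening: 0.2
grasp_force: 30.0
```

Run:
```python
from h import *
plan([((.5703,.0750,.153),97.1,1)])
```

```text
at 57.8 [0.5714 0.0761 0.2142] 97.04 tilt [ 0.0024  0.0005 -0.    ] F [-0.3 -0.4 -0.1] op 0.2 gf 30.0
shift [-0.9 -1.3 61.2] = 1 x [-0.93 -1.26 61.24]
```

>>> drive_tool:
  motion:
    - [[-1,-1.2,5],[0,0,0]]
    - [[0,0,10],[0,0,0]]
    - [[0,0,6],[0,0,0]]
    - [[0,0,6],[0,0,0]]
    - [[0,0,0],[0,0,0]]

```text
time_s: 58.3
position: [0.5689, 0.0749, 0.1844]
tcp_rot: [[-0.123, 0.992, -0.002], [0.992, 0.123, -0.0], [0.0, -0.002, -1.0]]
force: [0.2, -0.9, -1.3]
opening: 0.2
grasp_force: 30.0
```

>>> drive_tool:
  motion:
    - [[0,0,5],[0,0,0]]
    - [[0,0,5],[0,0,0]]
    - [[0,0,0],[0,0,0]]

```text
time_s: 58.6
position: [0.569, 0.075, 0.1748]
tcp_rot: [[-0.123, 0.992, -0.002], [0.992, 0.123, -0.0], [0.0, -0.002, -1.0]]
force: [0.7, -0.7, -1.2]
opening: 0.199
grasp_force: 30.0
```

>>> drive_tool:
  motion:
    - [[0,0,5],[0,0,0]]
    - [[0,0,5],[0,0,0]]
    - [[0,0,5],[0,0,0]]
    - [[0,0,4],[0,0,0]]
    - [[0,0,0],[0,0,0]]

```text
time_s: 59.1
position: [0.569, 0.075, 0.1559]
tcp_rot: [[-0.123, 0.992, -0.002], [0.992, 0.123, -0.0], [0.0, -0.002, -1.0]]
force: [0.3, 0.8, -0.9]
opening: 0.196
grasp_force: 30.0
```

>>> drive_tool:
  motion:
    - [[0,0,2],[0,0,0]]
    - [[0,0,1.5],[0,0,0]]
    - [[0,0,0],[0,0,0]]

```text
time_s: 59.4
position: [0.5691, 0.075, 0.1532]
tcp_rot: [[-0.123, 0.992, -0.001], [0.992, 0.123, 0.0], [0.0, -0.001, -1.0]]
force: [-0.4, 0.5, 0.3]
opening: 0.198
grasp_force: 30.0
```

>>> drive_tool:
  motion:
    - [[0,0,1],[0,0,0]]
    - [[0,0,0],[0,0,0]]

```text
time_s: 59.6
position: [0.5693, 0.075, 0.1531]
tcp_rot: [[-0.123, 0.992, -0.0], [0.992, 0.123, -0.0], [-0.0, -0.0, -1.0]]
force: [-0.8, 0.1, 6.1]
opening: 0.197
grasp_force: 30.0
```

>>> drive_tool:
  motion:
    - [[0,0,0],[0,0,0]]
    - [[0,0,0],[0,0,0]]
    - [[0,0,0],[0,0,0]]
    - [[0,0,0],[0,0,0]]
    - [[0,0,-15],[0,0,0]]
  gripper: 0.45

```text
time_s: 60.1
position: [0.5675, 0.075, 0.1653]
tcp_rot: [[-0.123, 0.992, -0.006], [0.992, 0.123, 0.0], [0.001, -0.006, -1.0]]
force: [0.1, 0.1, 0.0]
opening: 0.442
grasp_force: 0.0
```

>>> drive_tool:
  motion:
    - [[0,0,-30],[0,0,0]]
    - [[0,0,-40],[0,0,0]]
    - [[-20,0,-10],[0,0,0]]
    - [[-40,0,0],[0,0,0]]
    - [[-40,0,0],[0,0,0]]

```text
time_s: 60.6
position: [0.5819, -0.0247, 0.2479]
tcp_rot: [[-0.125, 0.992, 0.001], [0.992, 0.125, -0.0], [-0.0, 0.001, -1.0]]
force: [0.6, 0.4, -0.5]
opening: 0.452
grasp_force: 0.0
```

>>> drive_tool:
  motion:
    - [[0,0,0],[0,0,0]]
    - [[0,0,0],[0,0,0]]
    - [[0,0,0],[0,0,0]]
    - [[0,0,0],[0,0,0]]

```text
time_s: 61.0
position: [0.5811, -0.0231, 0.2468]
tcp_rot: [[-0.124, 0.992, -0.002], [0.992, 0.124, 0.0], [0.001, -0.002, -1.0]]
force: [-1.2, -0.4, 0.1]
opening: 0.45
grasp_force: 0.0
```

Run:
```python
from h import *
plan([]); st=read_state(); im=capture('wrist'); C=cam('wrist',st)
t=capture('top')
p=proj(C,[[.571,.078,.199],[.571,.078,.06],[.571,.078,.199]]).round(0); print(p)
a=cv2.resize(im,(400,300)); b=cv2.resize(t[165:265,180:300],(380,300),interpolation=cv2.INTER_CUBIC)
cv2.imwrite('pics/end.png',np.hstack([a,b])[:,:,::-1])
# dark handle-top centroid
g=cv2.GaussianBlur(im,(0,0),1).mean(2); x,y=p[0].astype(int); x0,y0=x-30,max(y-30,0); m=(g[y0:y+30,x0:x+30]<30).astype(np.uint8)
n,l,s,c=cv2.connectedComponentsWithStats(m); i=1+s[1:,4].argmax(); print('handle blob',s[i],c[i]+[x0,y0])
```

```text
at 61.0 [ 0.5811 -0.0231  0.2468] 97.13 tilt [-0.0016 -0.0007  0.    ] F [-1.2 -0.4  0.1] op 0.45 gf 0.0
[[259.  81.]
 [258.  95.]
 [259.  81.]]
handle blob [ 21  41  15  11 107] [257.75700935  96.56074766]
```

View pics/end.png

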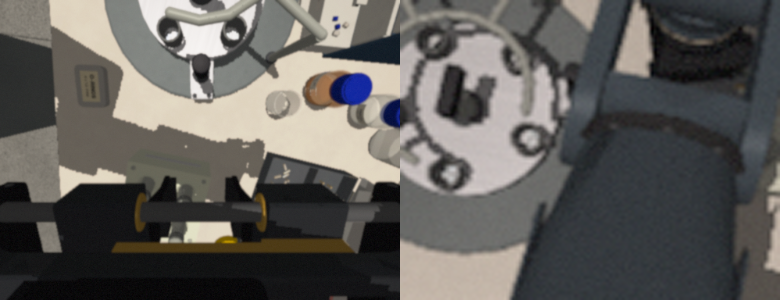

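The pin stands upright in the ear at (200,65), the force at seating showed the collar resting on it, and the robot is clear of everything. Handing in.

```bash
python3 -c "
from rig import *
print(hand_in())"
```

```text
the job is handed in; nothing more can be done
None
```

I packed all four tall columns fully into the rack, left the guard column in the carousel, seated the lock pin to its collar through ear and tab, and handed the job in; the hand-in returned no verdict.

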